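# Open a press guard to its height stop and load the die

### The arm

A 7-joint arm with a two-finger parallel gripper is mounted at the origin on the work surface. World frame = base frame: x ahead of the robot, y to its left, z up, the work surface at z = 0. Lengths are in m, angles in rad, forces in N, time in s.
With the tool pointing down it reaches from about 0.425 to 0.875 m from the base axis. Payload 4.7 kg.
Tool frame: the origin (TCP) lies midway between the tips of the shut fingers; the grasp point (between the pads) lies 19 mm behind it; z points along the fingers, y is the direction in which the jaws open and shut (so a half turn about z gives the same grasp; the last joint's range is limited). The gripper opens to 87 mm and grips with 3 to 60 N. Pads are 19 mm wide; open, the fingers measure 117 mm over their backs; the gripper's body (75 mm by 190 mm) begins 51 mm behind the grasp point.
Start: joints at [0.014, 0.321, -0.07, 1.45, 0.023, 1.371, -0.057], TCP at [0.65, -0, 0.223] pointing down, gripper open.
Joint ranges: [-2.86, 2.86], [-0.3, 2.09], [-1.38, 1.24], [0.06, 2.45], [-1.56, 4.7], [0.09, 2.05], [-2.69, 2.69]. Speed limits (rad/s): [2.57, 2.57, 3.14, 3.14, 3.14, 3.14, 3.14].

### API

Orientations are given as a rotation vector (axis times angle).
In Python, from bench import * gives the robot as it stands.
- The arm moves only by the tool move_arm, never from a script. Its arguments are lists of equal length, an entry for each row: "jaw": the closure in counts, from 0 (fully open) to 255 (shut); "slide": the shift along the tool's x, y, z in cm, a list of three; "dr": the turn, a rotation vector about the tool's x, y, z in degrees, a list of three. A call has 1 to 5 rows; each row shifts and turns the commanded pose from where the row before left it, along the tool's axes as they then stand; what a row does not reach is not made up. A row lasts 1/10 s, in which the tool goes at most 50 mm and 8.59 degrees, less where a joint would pass 70% of its speed; a pose out of reach is approached as far as the arm can. A call with a gripper value outside its range is refused whole. The fingers move at their own pace and stop on an object; "force" is the grip in N (left out, the last holds). Time passes only in rows, so rows that do not move let the fingers close. It gives the time, the measured TCP pose, the force and the opening at its end, in the units of the state.
- get_state(): the state, without advancing time (a new reading comes with each control period).
- get_image(name): name is "scene" or "side" or "wrist"; returns (picture, depth): 400x640x3 uint8, red, green, blue; 400x640 float32, m along the optical axis (not along the pixel's ray), 0 where there is no reading.
- camera_params(name): a dict with "K" (3x3 intrinsics, pixels), "k1" (the pictures are not rectified: a ray, as slopes to the right and down, at radius r is drawn at 1 + k1 r^2 times it, then the intrinsics apply), "extrinsics" (4x4, takes a point from camera to world coordinates); the wrist camera has in their place "tool_from_camera" (4x4, takes a point from camera to tool coordinates, whose origin is the TCP and whose axes are the flange's). Camera axes: x right, y up, looking along -z (the intrinsics and any distortion apply to the point x, -y, -z); pixel columns grow to the right and rows downward; lengths in m; the calibration is good to about 2 mm. A picture is of the moment at which its call begins: read the wrist's pose just before it. camera_params takes no time and is no camera call.
- close_job(): hands the job in, once; it reports no verdict.
Trained networks look in the newest picture that a camera, given by its name, has taken for a name from the list of things; names that differ only in an ending like _2 or _b are one class to them, and where a whole thing is asked for, a point or a joint stands for the part that bears it (a point fixed in the world has none). Each returns a list of dicts, best first, with "score" (0 to 1); they miss things now and then, are a little off and sometimes report something else, mostly with a low value. They report only what shows in the picture. A call takes as long as a camera call.
- regions_of(camera, query): "mask" (400x640 bool, what is visible of it) and "xy" ([column, row] in pixels, amid what is visible of it).
The state is a dict: "time": time; "joint_positions": joint angles; "qd": joint speeds; "joint_torque": joint torques, N m; "position": TCP position; "tool_rot": TCP orientation; "ft_force": force on the tool from outside, world axes, zero at the start; "torque": the same for the moment, N m; "grip_width": opening from 0.0 (shut) to 1.0 (fully open).
Only numpy, scipy, OpenCV 4.12 (cv2) and the standard library are available. Lean on these libraries where they do the work, as an engineer would, in place of code of your own. Each camera call takes 0.05 s, during which the arm holds its last target.

### The job

Push the bench press's sliding guard up from under its lip until it bears firmly, but not hard, on the sprung height stop, and leave it standing up there against the stop. Then push the die block along its guide rails fully home against the fence of the press. Go easy on the guard, and leave everything else on the bench where it is.

Things in the scene. Friction and masses are not known exactly. Their poses are not given: they have to be found in the camera images.
- guard: Bench press with guard frame, fixed. Origin on the table, midway between the posts, in the sash's plane; x into the press, z up. Base plate 12 mm thick: 400 mm wide from x -30 to 180 mm, then a 100 mm wide tongue out to x -270. Posts 26 x 36 mm at y +-182 mm, crossbar on top at z 372 to 396. Press head no lower than z 95.
- fence (a point): Middle of the front face of the fence, a steel bar 28 mm high, 50 mm behind the guard's origin, 26 mm above the table; axes as the guard's. Two guide rails, 12 mm high above the base plate, 10 mm wide, 48 mm apart, run from it 300 mm towards the robot, centred on y 0.
- sash: Sliding guard: clear pane in an aluminium frame, 310 wide (y), 150 high, 8 mm thick. Origin: middle of its lower edge; axes as the guard's. Moves only up and down; starts at z 35 to 50 mm. Counterbalanced, stays where left. Raising it takes about 2 to 6 N, plus 30 N per m/s. Never push it with over 25 N. When down it blocks the die block.
- lip (a point): Middle of the lower front edge of the sash's lip: a ledge 300 long (y), 8 mm thick, 40 mm deep, 44 mm in front of the sash's plane, its underside 50 mm above the sash's lower edge. Axes as the guard's. Under it, more than 50 mm to either side of the middle, is open space to the table; a shut gripper tilted 45 degrees, fingers forwards and down, fits.
- stop: Sprung height stop (marks the working height): steel bracket 30 x 34 x 18 mm fixed under the crossbar at y +60 mm, with a brass set screw and a rubber-tipped plunger, 26 mm across. Origin: middle of the bracket's top, z 372. The sash's top edge meets the rubber; see stop_screw for its height and stiffness.
- stop_screw (a point): Underside of the stop's bracket, 18 mm below its top, over the plunger. The rubber hangs 40 to 95 mm below this point, set differently each time and not measured: see it or feel the load rise. Spring: 1 N to start, then 2.5 N per mm. Aim for 6 to 9 N more than slides the sash; under 3 on the rubber is too little, over 12 too hard. Ease off slowly or the sash may spring clear.
- die: The die block: plain aluminium bar 160 mm long (x), 40 mm wide (y), 45 mm high, about 0.75 kg. Origin at the centre of its underside; x points to its nose. It lies between the guide rails on the base plate (underside at z 12 mm), in front of the sash.
- die_nose (a point): Centre of the die block's front end face (80 mm ahead of its centre, 22.5 mm above its underside). Home when it touches the fence.
- die_heel (a point): Centre of the die block's rear end face, towards the robot (80 mm behind its centre, 22.5 mm above its underside): push here.
- tin: Bystander: plain metal can, 64 mm across, 100 mm tall, origin under its centre. It stands in front of the guard to one side of the rails (either side).
- collar: Bystander: dark steel collar, 56 mm across, 16 mm high, origin under its centre; lies in front of the guard on the other side of the rails from the can.
- insert: Bystander: steel block 50 x 60 x 30 mm on the base plate behind the sash, origin under its centre.
- wrench: Bystander: steel spanner lying to the right.
- driver: Bystander: screwdriver lying to the left.
- tape: Bystander: cardboard ring 90 mm across, 40 mm high, to the left.
- mug: Bystander: white mug, 80 mm across, 90 mm tall, to the right.

How it is judged:
By the outcome, as a careful person would: the job done as asked, in the order asked, and still so for the second after the job is handed in, with the robot touching nothing.
It also fails if it takes over 72 s, if anything falls off the work surface, if the arm or the gripper's body presses on something with over 40 N, if the wrist force passes 120 N, or if a joint passes its speed limit or range.

## Working session

There is one attempt and no reset: what is moved stays moved. The work goes in short steps, Python scripts to look and compute and a tool call to move; the robot and the scene stay as the last step left them, time stands still between calls to the robot, and variables do not carry over. Pictures are saved under pics/ and viewed, and the job is handed in when it is done.

Besides the shell and the picture viewer there is one more tool, called after "Emit:" by a JSON object that holds its "op" and its "data", one argument or row to a line. move_arm: Moves the arm, as the interface text tells. Its arguments: {"type":"object","properties":{"jaw":{"type":"array","items":{"type":"number"}},"slide":{"type":"array","items":{"type":"array","items":{"type":"number"}}},"dr":{"type":"array","items":{"type":"array","items":{"type":"number"}}},"force":{"type":"number"}},"required":["jaw","slide","dr"]}

```bash
ls; mkdir -p pics; cat > h.py <<'E'
from bench import *
import numpy as np, cv2
from scipy.spatial.transform import Rotation as R
def snap(n,f):
    im,d=get_image(n); cv2.imwrite('pics/'+f,im[:,:,::-1]); return im,d
def px2w(n,u,v,z,st=None):
    p=camera_params(n);K=np.array(p['K']);k=p['k1']
    a=(u-K[0,2])/K[0,0];b=(v-K[1,2])/K[1,1]
    x,y=a,b
    for _ in range(20):
        s=1+k*(x*x+y*y);x,y=a/s,b/s
    c=np.array([x*z,-y*z,-z,1.0])
    if 'extrinsics' in p: return (np.array(p['extrinsics'])@c)[:3]
    st=st or get_state()
    q=(np.array(p['tool_from_camera'])@c)[:3]
    return R.from_rotvec(st['tool_rot']).apply(q)+np.array(st['position'])
E
python3 - <<'E'
from h import *
print(get_state())
for n in ('scene','side','wrist'):
    im,d=snap(n,n+'0.png'); np.save(n+'0.npy',d)
    print(n,camera_params(n))
print(get_state()['time'])
E
```

```text
pics
{'time': 0.0, 'joint_positions': array([ 0.01409174,  0.321812  , -0.07008954,  1.45167654,  0.02263288,
        1.37079027, -0.05690948]), 'qd': array([-0.00029258,  0.00031376,  0.00026929, -0.00162744,  0.00217722,
       -0.00023135,  0.00183321]), 'joint_torque': array([-2.58547143e-04, -4.91284704e+01, -4.03903294e-01, -3.12526345e+01,
       -6.40594075e-02,  4.37659642e-02,  1.61017233e-04]), 'position': array([ 6.49447807e-01, -5.35265109e-05,  2.21467927e-01]), 'tool_rot': array([-2.22051307, -2.22060302,  0.00224702]), 'ft_force': array([ 0.30011179,  0.80720337, -0.6653974 ]), 'torque': array([ 0.01414315, -0.0182499 , -0.00931583]), 'grip_width': 0.9989270242372189}
scene {'K': array([[405.46477594,   0.        , 322.57339087],
       [  0.        , 405.46477594, 201.81180004],
       [  0.        ,   0.        ,   1.        ]]), 'k1': -0.06615161048971838, 'extrinsics': array([[ 0.99991832,  0.01258403,  0.00223494,  0.61736054],
       [-0.00868589,  0.79734924, -0.60345567, -0.77734767],
       [-0.00937593,  0.60338696,  0.79739342,  1.25218607],
       [ 0.    
[... 365 characters left out ...]
 0.77674603],
       [-0.00929508,  0.71740546,  0.69659386,  1.13467505],
       [ 0.        ,  0.        ,  0.        ,  1.        ]])}
wrist {'K': array([[324.56237294,   0.        , 320.48798243],
       [  0.        , 324.56237294, 200.20980233],
       [  0.        ,   0.        ,   1.        ]]), 'k1': -0.012211931768207165, 'tool_from_camera': array([[ 8.85121761e-04,  9.52687233e-01,  3.03951071e-01,
         8.40352431e-02],
       [ 9.99999469e-01, -6.82618990e-04, -7.72489116e-04,
        -2.83887596e-04],
       [-5.28457745e-04,  3.03951593e-01, -9.52687331e-01,
        -1.61243478e-01],
       [ 0.00000000e+00,  0.00000000e+00,  0.00000000e+00,
         1.00000000e+00]])}
0.15
```

View pics/scene0.png

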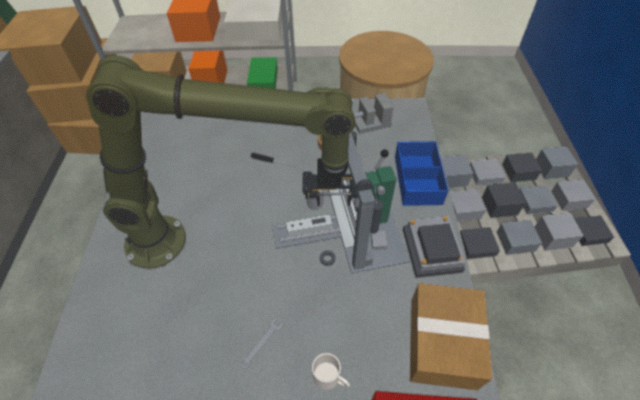

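View pics/side0.png

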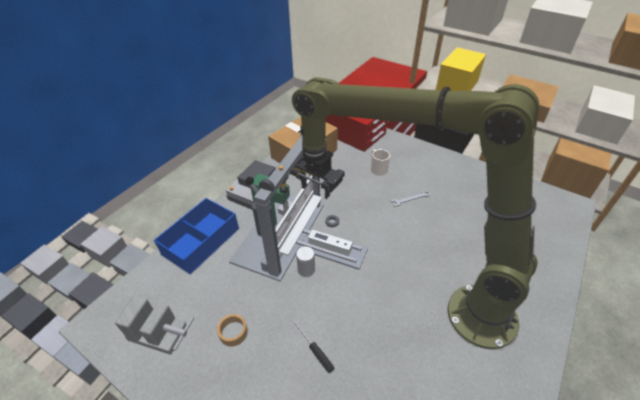

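View pics/wrist0.png

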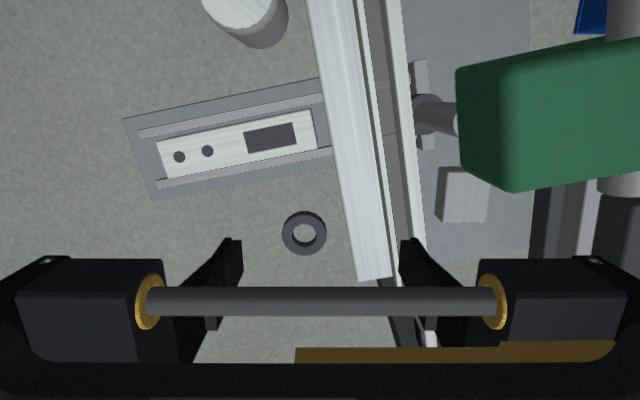

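```bash
cat > m.py <<'E'
from h import *
def nets(n,d,qs):
    for q in qs:
        for r in regions_of(n,q)[:2]:
            m=r['mask'];u,v=r['xy'];vs,us=np.nonzero(m)
            z=d[vs,us];k=z>0
            P=np.array([px2w(n,a,b,c) for a,b,c in list(zip(us[k],vs[k],z[k]))[::max(1,k.sum()//300)]])
            if len(P)==0: print(q,r['score'],u,v,'nodepth');continue
            print(n,q,round(r['score'],2),np.round([u,v]),'n',m.sum(),'med',np.round(np.median(P,0),3),'p3',np.round(np.percentile(P,3,axis=0),3),'p97',np.round(np.percentile(P,97,axis=0),3))
E
python3 - <<'E'
from m import *
nets('scene',np.load('scene0.npy'),['guard','sash','die','stop','lip','tin','collar'])
nets('side',np.load('side0.npy'),['guard','sash','die','stop','lip','tin','collar'])
print(get_state()['time'])
E
```

```text
scene guard 0.67 [360. 224.] n 6518 med [ 0.728 -0.02   0.119] p3 [ 0.474 -0.129  0.007] p97 [0.878 0.116 0.399]
scene sash 0.57 [346. 214.] n 913 med [0.689 0.011 0.106] p3 [ 0.654 -0.079  0.099] p97 [0.716 0.124 0.231]
scene sash 0.52 [358. 224.] n 6563 med [ 0.732 -0.017  0.107] p3 [ 0.473 -0.13   0.008] p97 [0.88  0.129 0.4  ]
scene die 0.97 [310. 226.] n 581 med [0.568 0.028 0.055] p3 [0.494 0.006 0.025] p97 [0.636 0.06  0.061]
scene stop 0.38 [345. 221.] n 817 med [0.69  0.01  0.106] p3 [ 0.654 -0.08   0.1  ] p97 [0.716 0.115 0.195]
scene lip 0.92 [345. 220.] n 879 med [0.689 0.014 0.106] p3 [ 0.654 -0.077  0.1  ] p97 [0.716 0.132 0.195]
scene collar 0.44 [327. 256.] n 169 med [ 0.627 -0.082  0.014] p3 [ 0.603 -0.108  0.   ] p97 [ 0.651 -0.055  0.02 ]
scene collar 0.37 [345. 215.] n 919 med [0.69  0.013 0.106] p3 [ 0.655 -0.085  0.1  ] p97 [0.716 0.13  0.196]
side guard 0.86 [280. 228.] n 7174 med [0.681 0.124 0.106] p3 [ 0.454 -0.101  0.008] p97 [0.846 0.264 0.399]
side sash 0.76 [297. 220.] n 1648 med [0.684 0.075 0.121] p3 [ 0.639 -0.086  0.073] p97 [0.724 0.203 0.199]
side die 0.77 [334. 244.] n 627 med [0.557 0.047 0.056] p3 [0.485 0.014 0.023] p97 [0.635 0.071 0.062]
side die 0.66 [296. 218.] n 1485 med [0.683 0.074 0.119] p3 [ 0.644 -0.075  0.101] p97 [0.719 0.197 0.198]
side stop 0.6 [284. 184.] n 103 med [0.68  0.128 0.335] p3 [0.666 0.106 0.308] p97 [0.699 0.139 0.408]
side lip 0.64 [299. 220.] n 1584 med [0.684 0.076 0.12 ] p3 [ 0.643 -0.076  0.069] p97 [0.721 0.204 0.199]
side tin 0.72 [307. 259.] n 477 med [0.574 0.181 0.087] p3 [0.552 0.141 0.011] p97 [0.608 0.197 0.104]
side collar 0.55 [333. 219.] n 128 med [ 0.626 -0.076  0.016] p3 [ 0.602 -0.101  0.002] p97 [ 0.65  -0.051  0.021]
0.85
```

```bash
cat > c.py <<'E'
from h import *
def cloud(n,d,st=None):
    p=camera_params(n);K=np.array(p['K']);k=p['k1']
    v,u=np.nonzero((d>0)&(d<2.2)); z=d[v,u]
    pts=cv2.undistortPoints(np.stack([u,v],1).astype(np.float64)[:,None],K,np.array([k,0,0,0.]))[:,0]
    c=np.stack([pts[:,0]*z,-pts[:,1]*z,-z,np.ones_like(z)],1)
    if 'extrinsics' in p: return (c@np.array(p['extrinsics']).T)[:,:3],np.stack([u,v],1)
    st=st or get_state()
    q=(c@np.array(p['tool_from_camera']).T)[:,:3]
    return R.from_rotvec(st['tool_rot']).apply(q)+np.array(st['position']),np.stack([u,v],1)
E
python3 - <<'E'
from c import *
for n in ('wrist','side','scene'):
    P,_=cloud(n,np.load(n+'0.npy'))
    for nm,b in (('lip',(0.6,0.76,-.2,.25,.100,.112)),('die',(.47,.66,-.03,.1,.050,.064)),('tin',(.5,.65,.1,.25,.095,.105)),('bar',(.6,.8,-.3,.3,.385,.405))):
        m=(P[:,0]>b[0])&(P[:,0]<b[1])&(P[:,1]>b[2])&(P[:,1]<b[3])&(P[:,2]>b[4])&(P[:,2]<b[5])
        Q=P[m]
        if len(Q)<20: continue
        r=cv2.minAreaRect(Q[:,:2].astype(np.float32)*1000)
        print(n,nm,len(Q),np.round(r[0]),np.round(r[1]),round(r[2],1),'z',np.round(np.median(Q[:,2]),4), np.round(cv2.boxPoints(r)).tolist())
E
```

```text
wrist lip 12269 [690.  47.] [102. 264.] 20.4 z 0.1042 [[596.0, 153.0], [688.0, -95.0], [784.0, -59.0], [691.0, 188.0]]
wrist die 6309 [565.  38.] [160.  40.] 11.3 z 0.0571 [[482.0, 42.0], [490.0, 2.0], [647.0, 34.0], [639.0, 73.0]]
wrist tin 2178 [603. 128.] [55. 93.] 89.3 z 0.1004 [[556.0, 101.0], [649.0, 100.0], [650.0, 155.0], [557.0, 156.0]]
side lip 723 [659.  61.] [ 73. 375.] 13.0 z 0.1051 [[581.0, 235.0], [666.0, -130.0], [737.0, -114.0], [652.0, 251.0]]
side die 417 [562.  39.] [159.  44.] 11.0 z 0.0581 [[480.0, 46.0], [488.0, 2.0], [644.0, 33.0], [636.0, 76.0]]
side tin 258 [601. 177.] [ 96. 144.] 1.2 z 0.1014 [[551.0, 248.0], [554.0, 104.0], [650.0, 106.0], [647.0, 250.0]]
side bar 1019 [654.  81.] [147. 347.] 11.2 z 0.397 [[548.0, 237.0], [615.0, -104.0], [759.0, -75.0], [692.0, 265.0]]
scene lip 591 [697.  17.] [ 93. 307.] 19.6 z 0.1041 [[602.0, 146.0], [705.0, -143.0], [792.0, -112.0], [689.0, 177.0]]
scene die 445 [563.  37.] [160.  45.] 11.6 z 0.0567 [[481.0, 43.0], [489.0, -1.0], [646.0, 31.0], [637.0, 75.0]]
scene bar 969 [667. -11.] [142. 265.] 15.4 z 0.3957 [[564.0, 98.0], [634.0, -157.0], [771.0, -119.0], [701.0, 136.0]]
```

```bash
python3 - <<'E'
from c import *
th=np.radians(11.3);c,s=np.cos(th),np.sin(th)
o=np.array([.564,.038])
for n in ('wrist','side','scene'):
    P,_=cloud(n,np.load(n+'0.npy'))
    q=P[:,:2]-o; X=q[:,0]*c+q[:,1]*s; Y=-q[:,0]*s+q[:,1]*c; Z=P[:,2]
    m=(X>.07)&(X<.17)&(abs(Y)<.2)&(Z>.1)&(Z<.111)
    print(n,'lip N',m.sum(),'X pct',np.round(np.percentile(X[m],[0.5,2,5,25,50,75,95,98]),4),'Y',np.round(np.percentile(Y[m],[1,5,50,95,99]),4),'Z',np.median(Z[m]))
    # front edge vs Y slope
    ys=np.arange(-.12,.13,.04);print([ (round(y,2),round(np.percentile(X[m&(abs(Y-y)<.01)],3),4)) for y in ys if (m&(abs(Y-y)<.01)).sum()>10])
    m=(Z>.388)&(Z<.405)&(abs(X-.13)<.05)&(abs(Y)<.22)
    if m.sum()>20: print('bar',np.round(np.percentile(X[m],[2,5,50,95,98]),4),np.round(np.percentile(Y[m],[1,99]),4),np.median(Z[m]))
    m=(Z>.18)&(Z<.205)&(abs(X-.13)<.05)&(abs(Y)<.16)
    if m.sum()>20: print('sashtop',m.sum(),np.round(np.percentile(X[m],[2,5,50,95,98]),4),np.round(np.percentile(Y[m],[1,99]),4),np.percentile(Z[m],[50,90,98]))
    for nm,b in (('tin',(.0,.12,.06,.2,.09,.106)),('collar',(0,.12,-.2,-.06,.01,.022)),('tongue',(-.2,.08,-.055,.055,.008,.017)),('baseX',(.05,.2,-.21,.21,.008,.016))):
        m=(X>b[0])&(X<b[1])&(Y>b[2])&(Y<b[3])&(Z>b[4])&(Z<b[5])
        if m.sum()>20: print(nm,m.sum(),'X',np.round(np.percentile(X[m],[1,50,99]),3),'Y',np.round(np.percentile(Y[m],[1,50,99]),3),np.round(np.median(Z[m]),4))
E
```

```text
wrist lip N 12115 X pct [0.0945 0.0951 0.0962 0.1034 0.1125 0.1217 0.129  0.1298] Y [-0.1457 -0.1315 -0.003   0.0877  0.0949] Z 0.10418108368516499
[(np.float64(-0.12), np.float64(0.0951)), (np.float64(-0.08), np.float64(0.0952)), (np.float64(-0.04), np.float64(0.0953)), (np.float64(0.0), np.float64(0.0955)), (np.float64(0.04), np.float64(0.0957)), (np.float64(0.08), np.float64(0.0959))]
sashtop 5524 [0.134  0.1341 0.1373 0.1636 0.1649] [-0.1516  0.0672] [0.19581757 0.19702632 0.20056751]
tin 3488 X [0.019 0.071 0.119] Y [0.061 0.094 0.114] 0.1016
collar 1133 X [0.015 0.042 0.068] Y [-0.153 -0.126 -0.1  ] 0.0161
tongue 6589 X [-0.129 -0.045  0.078] Y [-0.05   0.021  0.049] 0.0119
baseX 3494 X [0.051 0.091 0.2  ] Y [-0.186 -0.011  0.102] 0.0123
side lip N 706 X pct [0.0918 0.0928 0.094  0.1018 0.1126 0.1218 0.1291 0.1309] Y [-0.1696 -0.137   0.02    0.1475  0.1943] Z 0.10513007077814918
[(np.float64(-0.12), np.float64(0.0939)), (np.float64(-0.08), np.float64(0.0928)), (np.float64(-0.04), np.float64(0.0936)), (np.float64(0.0), np.float64(0.0943)), (np.float64(0.04), np.float64(0.0942))
[... 640 characters left out ...]
] Z 0.1040411138706141
[(np.float64(-0.12), np.float64(0.0936)), (np.float64(-0.08), np.float64(0.0928)), (np.float64(-0.04), np.float64(0.0942)), (np.float64(0.0), np.float64(0.0934)), (np.float64(0.04), np.float64(0.0936)), (np.float64(0.08), np.float64(0.0983))]
bar [0.0877 0.1022 0.1364 0.1529 0.1541] [-0.1957  0.0585] 0.39594483299720096
sashtop 86 [0.1317 0.1321 0.1348 0.1398 0.1401] [-0.1175  0.0496] [0.19405195 0.19780658 0.19990242]
tin 30 X [0.056 0.102 0.118] Y [0.061 0.084 0.105] 0.1022
collar 218 X [0.014 0.055 0.119] Y [-0.195 -0.135 -0.098] 0.0143
tongue 484 X [-0.133 -0.086  0.074] Y [-0.052 -0.035  0.047] 0.0121
baseX 444 X [0.051 0.113 0.199] Y [-0.202 -0.116  0.187] 0.0118
```

Emit:
{"op": "move_arm", "data": {
  "jaw": [255,255,255,255,255],
  "slide": [
    [0,-4,0],
    [0,-4,0],
    [0,-4,0],
    [0,0,0],
    [0,0,0]
  ],
  "dr": [
    [0,0,0],
    [0,0,8],
    [0,0,8],
    [0,0,8],
    [0,0,8]
  ]
}}

```text
time: 1.35
position: [0.5294, 0.0057, 0.2231]
tool_rot: [2.751, 1.515, 0.001]
ft_force: [0.8, 0.2, 0.2]
grip_width: 0.628
```

```bash
python3 - <<'E'
from h import *
d=np.load('side0.npy'); im=cv2.imread('pics/side0.png')
cv2.imwrite('pics/sidecrop.png',cv2.resize(im[140:290,220:350],None,fx=5,fy=4,interpolation=cv2.INTER_CUBIC)[:600])
E
```

```text
(no output)
```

View pics/sidecrop.png

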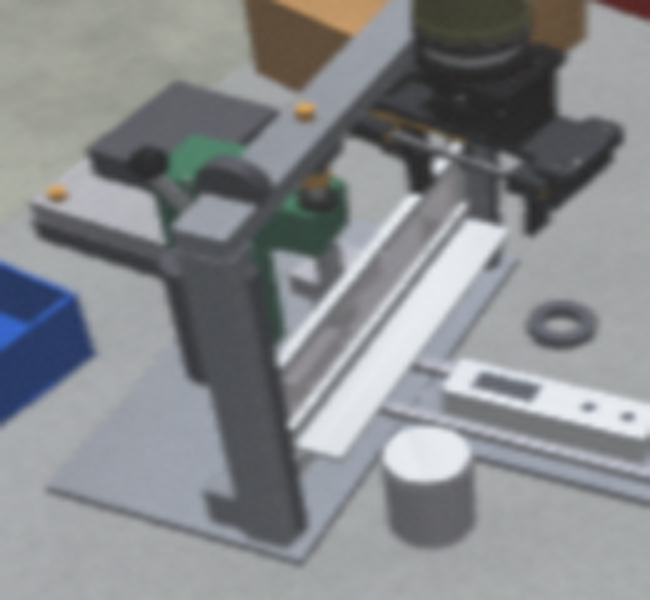

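Emit:
{"op": "move_arm", "data": {
  "jaw": [255,255,255,255,255],
  "slide": [
    [0,0,0],
    [0,0,0],
    [0,0,0],
    [0,0,0],
    [0,0,0]
  ],
  "dr": [
    [0,0,8],
    [0,0,8],
    [0,0,8],
    [0,0,8],
    [0,0,8]
  ]
}}

```text
time: 1.85
position: [0.5304, 0.0056, 0.2227]
tool_rot: [3.104, 0.483, 0.001]
ft_force: [0.0, 0.2, 0.2]
grip_width: 0.177
```

Emit:
{"op": "move_arm", "data": {
  "jaw": [255,255,255,255,255],
  "slide": [
    [0,0,0],
    [0,0,0],
    [0,0,0],
    [0,0,0],
    [0,0,0]
  ],
  "dr": [
    [0,0,6.4],
    [0,8,0],
    [0,8,0],
    [0,8,0],
    [0,8,0]
  ]
}}

```text
time: 2.35
position: [0.5344, 0.0093, 0.2222]
tool_rot: [-2.954, -0.312, -0.816]
ft_force: [-0.4, 2.4, -0.3]
grip_width: 0.005
```

Emit:
{"op": "move_arm", "data": {
  "jaw": [255,255,255],
  "slide": [
    [0,0,0],
    [0,0,0],
    [0,0,0]
  ],
  "dr": [
    [0,8,0],
    [0,5,0],
    [0,0,0]
  ]
}}

```text
time: 2.65
position: [0.5584, 0.0026, 0.2028]
tool_rot: [-2.843, -0.287, -1.067]
ft_force: [-1.0, 1.0, -1.0]
grip_width: 0.005
```

```bash
cat > l.py <<'E'
from c import *
TH=np.radians(11.3);o=np.array([.564,.038,0])
RL=R.from_euler('z',TH)
def toL(p): return RL.inv().apply(np.asarray(p)-o)
def rep(goal=None):
    st=get_state();p=np.array(st['position']);Rt=R.from_rotvec(st['tool_rot'])
    M=(RL.inv()*Rt).as_matrix()
    print('t',round(st['time'],2),'TCP L mm',np.round(toL(p)*1000,1),'w',np.round(p,4),'F_L',np.round(RL.inv().apply(st['ft_force']),2))
    print('xtool',np.round(M[:,0],3),'ztool',np.round(M[:,2],3),'q',np.round(st['joint_positions'],2))
    if goal is not None:
        w=RL.apply(np.array(goal))+o
        print('slide cm',np.round(Rt.inv().apply(w-p)*100,2))
    print('L up 1cm=',np.round(Rt.inv().apply([0,0,1]),3),'fwd 1cm=',np.round(Rt.inv().apply(RL.apply([1,0,0])),3))
    print('rot err to ideal 45 (tool deg)',np.round(np.degrees((Rt.inv()*RL*ideal(45)).as_rotvec()),2))
def ideal(phi):
    f=np.radians(phi);c,s=np.cos(f),np.sin(f)
    return R.from_matrix(np.array([[c,0,s],[0,-1,0],[s,0,-c]]))
E
python3 -c "
from l import *
rep([.105,-.1,.2])
im,d=snap('side','side1.png');np.save('side1.npy',d);snap('wrist','wrist1.png')"
```

```text
t 2.65 TCP L mm [-12.4 -33.6 202.8] w [0.5584 0.0026 0.2028] F_L [-0.78  1.19 -0.96]
xtool [ 0.752 -0.004  0.659] ztool [ 0.659  0.022 -0.751] q [ 0.27 -0.3  -0.17  2.3  -0.57  0.51 -0.86]
slide cm [8.67 6.78 7.81]
L up 1cm= [ 0.659 -0.019 -0.751] fwd 1cm= [0.752 0.012 0.659]
rot err to ideal 45 (tool deg) [-1.25  3.74 -0.27]
```

View pics/side1.png

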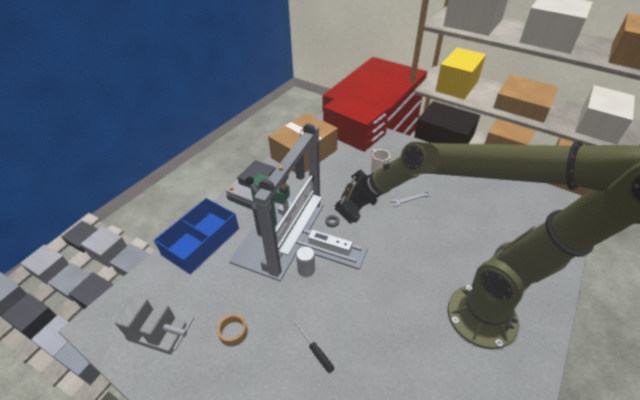

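View pics/wrist1.png

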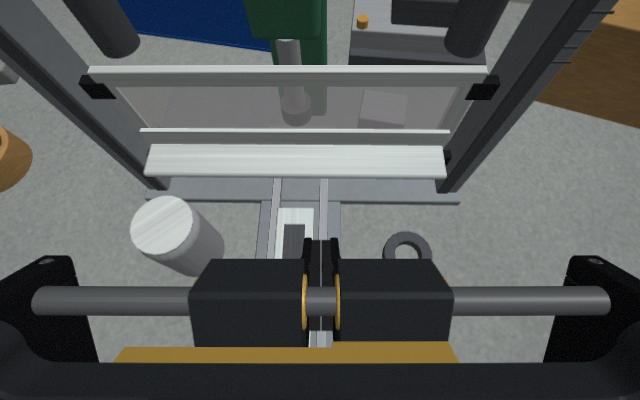

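```bash
python3 -c "
from l import *
rep([.06,-.1,.1])
im,d=get_image('side')
st=get_state();im,d=get_image('wrist')
P,_=cloud('wrist',d,st);Q=toL(P)
def box(nm,b):
    m=np.all([(Q[:,i]>b[2*i])&(Q[:,i]<b[2*i+1]) for i in range(3)],0);print(nm,m.sum(),np.round(np.percentile(Q[m],[1,50,99],axis=0),4).tolist())
box('tin',(-.03,.09,.06,.2,.095,.104))
box('collar',(-.03,.09,-.2,-.06,.012,.02))
box('lip',(.085,.13,-.17,.17,.1,.111))
box('lipfront',(.085,.1,-.17,.17,.09,.111))
box('sashtop',(.125,.145,-.17,.17,.19,.21))
box('die',(-.1,.09,-.03,.03,.05,.065))
box('post',(.1,.16,.15,.22,.2,.3)); box('postR',(.1,.16,-.22,-.15,.2,.3))
"
```

```text
t 2.75 TCP L mm [ -9.2 -30.1 207.1] w [0.5609 0.0067 0.2071] F_L [ 0.56  0.77 -0.45]
xtool [0.749 0.003 0.663] ztool [ 0.662  0.026 -0.749] q [ 0.27 -0.3  -0.16  2.3  -0.57  0.51 -0.86]
slide cm [-1.94  7.32 12.42]
L up 1cm= [ 0.663 -0.018 -0.749] fwd 1cm= [0.749 0.019 0.662]
rot err to ideal 45 (tool deg) [-1.51  3.51  0.1 ]
tin 2820 [[0.0161, 0.0931, 0.0971], [0.0423, 0.1197, 0.0988], [0.0705, 0.1473, 0.1003]]
collar 639 [[0.0392, -0.1538, 0.0125], [0.0537, -0.1272, 0.0149], [0.066, -0.1002, 0.0167]]
lip 10886 [[0.0934, -0.1481, 0.1005], [0.1126, -0.0035, 0.103], [0.1297, 0.1477, 0.1105]]
lipfront 2518 [[0.0928, -0.1464, 0.0965], [0.0956, -0.0077, 0.1023], [0.0999, 0.1443, 0.1043]]
sashtop 5626 [[0.1261, -0.1697, 0.1901], [0.135, -0.0013, 0.1948], [0.1436, 0.1696, 0.209]]
die 1568 [[-0.0525, -0.0194, 0.0542], [0.0541, 0.0022, 0.0561], [0.0782, 0.0198, 0.058]]
post 4948 [[0.1163, 0.1674, 0.2007], [0.1284, 0.1691, 0.2285], [0.1545, 0.1924, 0.2564]]
postR 6502 [[0.115, -0.194, 0.2009], [0.1192, -0.1703, 0.2381], [0.1522, -0.1683, 0.2688]]
```

Emit:
{"op": "move_arm", "data": {
  "jaw": [255,255,255,255,255],
  "slide": [
    [-0.5,1.85,3.1],
    [-0.5,1.85,3.1],
    [-0.5,1.85,3.1],
    [-0.5,1.75,3.1],
    [0,0,0]
  ],
  "dr": [
    [0,0,0],
    [0,0,0],
    [0,0,0],
    [0,0,0],
    [0,0,0]
  ]
}}

```text
time: 3.35
position: [0.643, -0.0473, 0.0954]
tool_rot: [-2.838, -0.301, -1.065]
ft_force: [-0.1, -0.3, 0.0]
grip_width: 0.003
```

```bash
python3 -c "
from l import *
rep([.065,-.1,.055])"
```

```text
t 3.35 TCP L mm [ 60.7 -99.1  95.4] w [ 0.643  -0.0473  0.0954] F_L [-0.13 -0.26  0.02]
xtool [0.752 0.003 0.659] ztool [ 0.659  0.029 -0.752] q [ 0.17  0.08  0.02  2.22 -1.05  0.32 -0.24]
slide cm [-2.35  0.18  3.32]
L up 1cm= [ 0.659 -0.02  -0.752] fwd 1cm= [0.752 0.021 0.659]
rot err to ideal 45 (tool deg) [-1.65  3.75  0.13]
```

Good. Correct the tilt and go down in front of the lip.

Emit:
{"op": "move_arm", "data": {
  "jaw": [255,255,255],
  "slide": [
    [-1.2,0.1,1.7],
    [-1.2,0.1,1.6],
    [0,0,0]
  ],
  "dr": [
    [0,0,0],
    [-1.6,3.7,0],
    [0,0,0]
  ]
}}

```text
time: 3.65
position: [0.6443, -0.0473, 0.0657]
tool_rot: [-2.84, -0.311, -1.081]
ft_force: [-1.5, -0.6, -0.2]
grip_width: 0.005
```

```bash
python3 -c "
from l import *
rep([.106,-.1,.055]);snap('wrist','wrist2.png');snap('scene','scene2.png')"
```

```text
t 3.65 TCP L mm [ 62.  -99.4  65.7] w [ 0.6443 -0.0473  0.0657] F_L [-1.6  -0.32 -0.22]
xtool [0.746 0.012 0.666] ztool [ 0.665  0.023 -0.746] q [ 0.38  0.15 -0.2   2.24 -1.26  0.26 -0.  ]
slide cm [2.57 0.18 3.72]
L up 1cm= [ 0.666 -0.009 -0.746] fwd 1cm= [0.746 0.024 0.665]
rot err to ideal 45 (tool deg) [-1.33  3.27  0.64]
```

View pics/wrist2.png

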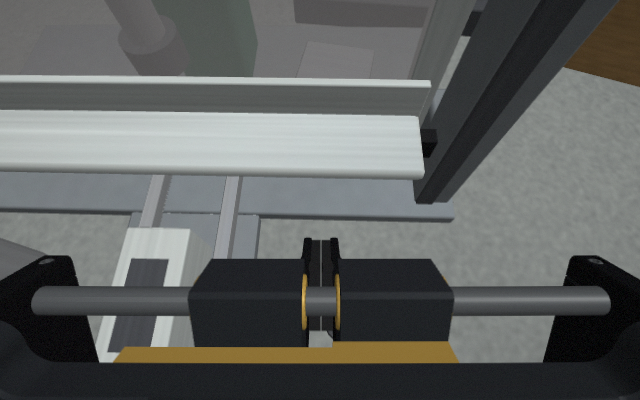

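Emit:
{"op": "move_arm", "data": {
  "jaw": [255,255],
  "slide": [
    [0,0,0],
    [0,0,0]
  ],
  "dr": [
    [0,0,0],
    [0,0,0]
  ]
}}

```text
time: 3.95
position: [0.6453, -0.05, 0.0675]
tool_rot: [-2.843, -0.309, -1.086]
ft_force: [-0.3, 0.1, -0.3]
grip_width: 0.004
```

```bash
python3 -c "
from l import *
rep([.106,-.1,.055])"
```

```text
t 3.95 TCP L mm [  62.5 -102.2   67.5] w [ 0.6453 -0.05    0.0675] F_L [-0.26  0.15 -0.32]
xtool [0.745 0.012 0.667] ztool [ 0.667  0.018 -0.745] q [ 0.37  0.14 -0.19  2.24 -1.26  0.26  0.  ]
slide cm [ 2.41 -0.12  3.84]
L up 1cm= [ 0.667 -0.005 -0.745] fwd 1cm= [0.745 0.021 0.667]
rot err to ideal 45 (tool deg) [-1.04  3.14  0.68]
```

Emit:
{"op": "move_arm", "data": {
  "jaw": [255,255,255],
  "slide": [
    [-0.5,0,0.5],
    [-0.4,0,0.5],
    [0,0,0]
  ],
  "dr": [
    [0,0,0],
    [0,0,0],
    [0,0,0]
  ]
}}

```text
time: 4.25
position: [0.6441, -0.0496, 0.0522]
tool_rot: [-2.843, -0.308, -1.082]
ft_force: [-0.1, 0.4, -0.3]
grip_width: 0.005
```

```bash
python3 -c "
from l import *
rep([.106,-.1,.055])"
```

```text
t 4.25 TCP L mm [  61.4 -101.6   52.2] w [ 0.6441 -0.0496  0.0522] F_L [-0.02  0.38 -0.26]
xtool [0.746 0.011 0.666] ztool [ 0.665  0.019 -0.746] q [ 0.39  0.17 -0.21  2.24 -1.37  0.24  0.12]
slide cm [ 3.52 -0.07  2.76]
L up 1cm= [ 0.666 -0.007 -0.746] fwd 1cm= [0.746 0.021 0.665]
rot err to ideal 45 (tool deg) [-1.1   3.28  0.61]
```

Emit:
{"op": "move_arm", "data": {
  "jaw": [255,255,255,255],
  "slide": [
    [1.1,0,0.95],
    [1.1,0,0.95],
    [1.1,0,0.9],
    [0,0,0]
  ],
  "dr": [
    [0,0,0],
    [0,0,0],
    [0,0,0],
    [0,0,0]
  ]
}}

```text
time: 4.65
position: [0.6885, -0.0398, 0.055]
tool_rot: [-2.842, -0.31, -1.086]
ft_force: [-1.1, -0.7, 0.2]
grip_width: 0.003
```

```bash
python3 -c "
from l import *
rep([.106,-.1,.075]);snap('wrist','wrist3.png');snap('scene','scene3.png')"
```

```text
t 4.65 TCP L mm [ 106.8 -100.7   55. ] w [ 0.6885 -0.0398  0.055 ] F_L [-1.21 -0.47  0.21]
xtool [0.745 0.013 0.667] ztool [ 0.667  0.019 -0.745] q [ 0.34  0.24 -0.2   2.15 -1.27  0.22 -0.  ]
slide cm [ 1.28 -0.08 -1.54]
L up 1cm= [ 0.667 -0.006 -0.745] fwd 1cm= [0.745 0.022 0.667]
rot err to ideal 45 (tool deg) [-1.11  3.13  0.71]
```

View pics/wrist3.png

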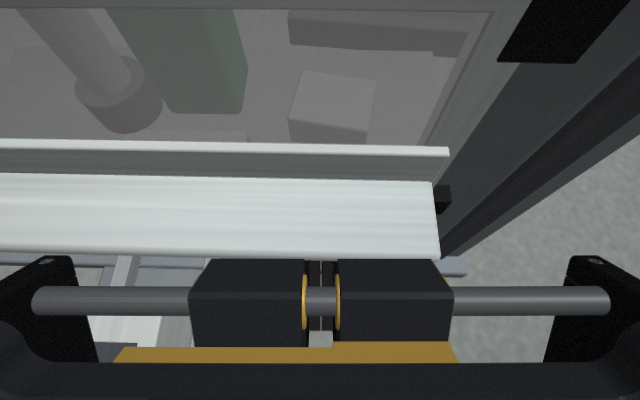

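Emit:
{"op": "move_arm", "data": {
  "jaw": [255,255,255,255,255],
  "slide": [
    [0.33,0,-0.37],
    [0.33,0,-0.37],
    [0.17,0,-0.19],
    [0.17,0,-0.19],
    [0,0,0]
  ],
  "dr": [
    [0,0,0],
    [0,0,0],
    [0,0,0],
    [0,0,0],
    [0,0,0]
  ]
}}

```text
time: 5.25
position: [0.6859, -0.0412, 0.0681]
tool_rot: [-2.844, -0.307, -1.082]
ft_force: [-0.9, -0.0, -1.1]
grip_width: 0.002
```

Emit:
{"op": "move_arm", "data": {
  "jaw": [255,255,255,255,255],
  "slide": [
    [0.17,0,-0.19],
    [0.17,0,-0.19],
    [0.17,0,-0.19],
    [0.17,0,-0.19],
    [0.17,0,-0.19]
  ],
  "dr": [
    [0,0,0],
    [0,0,0],
    [0,0,0],
    [0,0,0],
    [0,0,0]
  ]
}}

```text
time: 5.75
position: [0.6856, -0.0411, 0.0803]
tool_rot: [-2.844, -0.307, -1.08]
ft_force: [-4.1, -1.3, -3.8]
grip_width: 0.007
```

```bash
python3 -c "
from l import *
rep();im,d=snap('wrist','wrist4.png')
Q=toL(cloud('wrist',d)[0])
m=(abs(Q[:,1])<.14)&(Q[:,0]>.1)&(Q[:,0]<.12)&(Q[:,2]>.09)&(Q[:,2]<.2);print('liptop',m.sum(),np.median(Q[m,2]))
"
```

```text
t 5.75 TCP L mm [ 103.8 -101.4   80.3] w [ 0.6856 -0.0411  0.0803] F_L [-4.25 -0.49 -3.78]
xtool [0.747 0.01  0.664] ztool [ 0.664  0.019 -0.747] q [ 0.26  0.19 -0.12  2.15 -1.08  0.26 -0.21]
L up 1cm= [ 0.664 -0.007 -0.747] fwd 1cm= [0.747 0.02  0.664]
rot err to ideal 45 (tool deg) [-1.1   3.36  0.56]
liptop 16262 0.11483753979707043
```

```bash
python3 -c "
from l import *
im,d=snap('side','side4.png')
Q,uv=cloud('side',d);Q=toL(Q)
m=(abs(Q[:,1]-.06)<.02)&(abs(Q[:,0]-.138)<.025)&(Q[:,2]>.23)&(Q[:,2]<.36)
A=np.c_[uv[m],np.round(Q[m]*1000)]
A=A[np.argsort(A[:,4])]
print(len(A));print(A[::max(1,len(A)//25)].astype(int))
cv2.imwrite('pics/s4c.png',cv2.resize(im[150:250,240:340,::-1],None,fx=6,fy=6,interpolation=cv2.INTER_CUBIC))
"
```

```text
69
[[281 192 139  70 310]
 [285 192 127  66 311]
 [282 192 136  70 312]
 [287 190 125  56 312]
 [286 191 125  63 314]
 [287 189 125  56 316]
 [282 190 137  66 316]
 [281 190 140  68 317]
 [282 191 135  71 317]
 [285 189 129  61 318]
 [280 189 144  66 318]
 [280 187 148  58 318]
 [285 190 127  65 318]
 [283 191 131  71 318]
 [287 188 125  54 319]
 [280 188 146  62 319]
 [285 188 131  57 319]
 [284 191 128  71 319]
 [286 190 123  65 320]
 [281 188 142  62 320]
 [282 189 136  67 321]
 [282 188 138  64 323]
 [282 187 137  65 328]
 [284 186 129  65 335]
 [285 185 128  60 336]
 [282 186 133  71 339]
 [281 185 137  69 340]
 [284 185 127  67 342]
 [285 184 126  62 343]
 [281 184 137  68 344]
 [284 184 127  67 346]
 [285 182 125  63 351]
 [282 183 128  77 358]
 [283 183 125  75 358]
 [285 181 123  66 360]]
```

View pics/s4c.png

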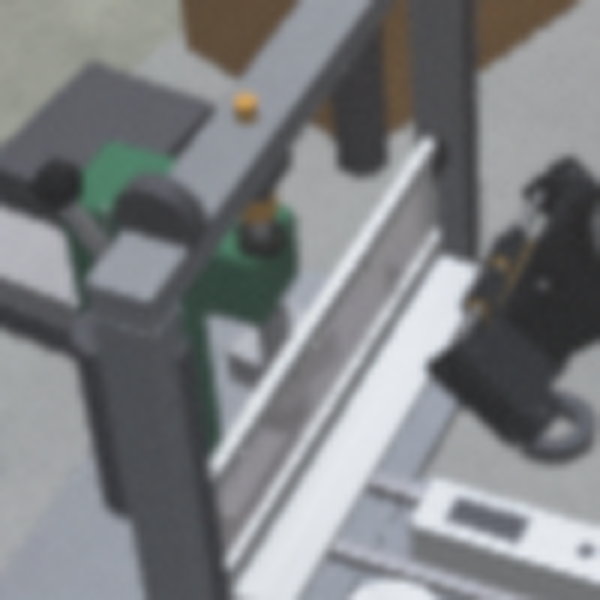

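Emit:
{"op": "move_arm", "data": {
  "jaw": [255,255,255,255,255],
  "slide": [
    [0.35,0,-0.35],
    [0.33,0,-0.37],
    [0.33,0,-0.37],
    [0.33,0,-0.37],
    [0.33,0,-0.37]
  ],
  "dr": [
    [0,0,0],
    [0,0,0],
    [0,0,0],
    [0,0,0],
    [0,0,0]
  ]
}}

```text
time: 6.35
position: [0.6857, -0.041, 0.105]
tool_rot: [-2.844, -0.307, -1.079]
ft_force: [-5.6, -1.4, -4.3]
grip_width: 0.006
```

```bash
python3 -c "
from l import *
rep()"
```

```text
t 6.35 TCP L mm [ 103.9 -101.4  105. ] w [ 0.6857 -0.041   0.105 ] F_L [-5.73 -0.32 -4.32]
xtool [0.748 0.011 0.664] ztool [ 0.664  0.019 -0.748] q [ 0.22  0.14 -0.07  2.13 -0.94  0.3  -0.37]
L up 1cm= [ 0.664 -0.007 -0.748] fwd 1cm= [0.748 0.021 0.664]
rot err to ideal 45 (tool deg) [-1.12  3.39  0.57]
```

Emit:
{"op": "move_arm", "data": {
  "jaw": [255,255,255,255,255],
  "slide": [
    [0.33,0,-0.37],
    [0.33,0,-0.37],
    [0.33,0,-0.37],
    [0.33,0,-0.37],
    [0.33,0,-0.37]
  ],
  "dr": [
    [0,0,0],
    [0,0,0],
    [0,0,0],
    [0,0,0],
    [0,0,0]
  ]
}}

```text
time: 6.85
position: [0.6857, -0.041, 0.1297]
tool_rot: [-2.844, -0.307, -1.079]
ft_force: [-4.7, -0.8, -4.4]
grip_width: 0.002
```

Emit:
{"op": "move_arm", "data": {
  "jaw": [255,255,255,255,255],
  "slide": [
    [0.33,0,-0.37],
    [0.33,0,-0.37],
    [0.33,0,-0.37],
    [0.33,0,-0.37],
    [0,0,0]
  ],
  "dr": [
    [0,2,0],
    [0,2,0],
    [0,2,0],
    [0,2,0],
    [0,0,0]
  ]
}}

```text
time: 7.35
position: [0.6863, -0.0418, 0.1516]
tool_rot: [-2.749, -0.294, -1.276]
ft_force: [-1.4, 0.3, -1.0]
grip_width: 0.008
```

```bash
cat > chk.py <<'E'
from l import *
rep();im,d=get_image('wrist');st=get_state()
Q=toL(cloud('wrist',d,st)[0])
zt=st['position'][2]+.02
m=(abs(Q[:,1])<.14)&(Q[:,0]>.1)&(Q[:,0]<.12)&(Q[:,2]>zt)&(Q[:,2]<zt+.04);print('liptop',m.sum(),np.median(Q[m,2]),'sashtop est',np.median(Q[m,2])+.092)
E
python3 chk.py
```

```text
t 7.35 TCP L mm [ 104.3 -102.2  151.6] w [ 0.6863 -0.0418  0.1516] F_L [-1.3   0.56 -1.04]
xtool [0.645 0.007 0.764] ztool [ 0.764  0.019 -0.645] q [ 0.3   0.06 -0.11  2.2  -1.4   0.31  0.09]
L up 1cm= [ 0.764 -0.007 -0.645] fwd 1cm= [0.645 0.019 0.764]
rot err to ideal 45 (tool deg) [-1.06 -4.84  0.46]
liptop 14326 0.1814662914215211 sashtop est 0.2734662914215211
```

Emit:
{"op": "move_arm", "data": {
  "jaw": [255,255,255,255,255],
  "slide": [
    [0.3,0,-0.26],
    [0.3,0,-0.26],
    [0.31,0,-0.25],
    [0.31,0,-0.25],
    [0.16,0,-0.12]
  ],
  "dr": [
    [0,2,0],
    [0,2,0],
    [0,2,0],
    [0,0,0],
    [0,0,0]
  ]
}}

```text
time: 7.9
position: [0.6843, -0.045, 0.1492]
tool_rot: [-2.734, -0.297, -1.308]
ft_force: [-0.5, 0.2, 0.7]
grip_width: 0.007
```

```bash
python3 chk.py
```

```text
t 7.9 TCP L mm [ 101.7 -105.   149.2] w [ 0.6843 -0.045   0.1492] F_L [-0.47  0.26  0.74]
xtool [0.627 0.011 0.779] ztool [ 0.779  0.017 -0.627] q [ 0.67  0.09 -0.49  2.2  -1.51  0.29  0.23]
L up 1cm= [ 0.779 -0.003 -0.627] fwd 1cm= [0.627 0.02  0.779]
rot err to ideal 45 (tool deg) [-0.97 -6.15  0.66]
liptop 13997 0.1848409970033135 sashtop est 0.2768409970033135
```

Emit:
{"op": "move_arm", "data": {
  "jaw": [255,255,255,255],
  "slide": [
    [0,0,0],
    [0,0,0],
    [0,0,0],
    [0,0,0]
  ],
  "dr": [
    [0,-4,0],
    [0,-4,0],
    [0,-2,0],
    [0,0,0]
  ]
}}

```text
time: 8.35
position: [0.6849, -0.0385, 0.1496]
tool_rot: [-2.801, -0.321, -1.153]
ft_force: [0.2, 0.1, 0.6]
grip_width: 0.004
```

```bash
python3 chk.py
```

```text
t 8.35 TCP L mm [103.5 -98.7 149.6] w [ 0.6849 -0.0385  0.1496] F_L [0.21 0.1  0.64]
xtool [0.709 0.019 0.705] ztool [ 0.704  0.03  -0.709] q [ 0.58  0.08 -0.42  2.13 -0.91  0.32 -0.39]
L up 1cm= [ 0.705 -0.008 -0.709] fwd 1cm= [0.709 0.034 0.704]
rot err to ideal 45 (tool deg) [-1.69  0.2   1.06]
liptop 15896 0.18368159588548633 sashtop est 0.27568159588548635
```

Emit:
{"op": "move_arm", "data": {
  "jaw": [255,255,255,255,255],
  "slide": [
    [0.21,0,-0.2],
    [0.21,0,-0.2],
    [0.21,0,-0.2],
    [0.21,0,-0.21],
    [0.21,0,-0.21]
  ],
  "dr": [
    [0,0,0],
    [0,0,0],
    [0,0,0],
    [0,0,0],
    [0,0,0]
  ]
}}

```text
time: 8.9
position: [0.6817, -0.0395, 0.1599]
tool_rot: [-2.803, -0.315, -1.144]
ft_force: [-0.5, -0.1, -4.8]
grip_width: 0.005
```

```bash
python3 chk.py
```

```text
t 8.9 TCP L mm [100.2 -99.  159.9] w [ 0.6817 -0.0395  0.1599] F_L [-0.47  0.01 -4.76]
xtool [0.714 0.014 0.7  ] ztool [ 0.7    0.031 -0.714] q [ 0.57  0.06 -0.41  2.12 -0.86  0.35 -0.45]
L up 1cm= [ 0.7   -0.013 -0.714] fwd 1cm= [0.714 0.031 0.7  ]
rot err to ideal 45 (tool deg) [-1.78  0.54  0.77]
liptop 15095 0.1893475055252862 sashtop est 0.2813475055252862
```

Emit:
{"op": "move_arm", "data": {
  "jaw": [255,255,255,255,255],
  "slide": [
    [-0.15,0,0.15],
    [0,0,0.5],
    [0,0,0.5],
    [0.15,0,-0.15],
    [0.21,0,-0.21]
  ],
  "dr": [
    [0,0,0],
    [0,0,0],
    [0,0,0],
    [0,0,0],
    [0,0,0]
  ]
}}

```text
time: 9.45
position: [0.6895, -0.0377, 0.1563]
tool_rot: [-2.803, -0.314, -1.145]
ft_force: [0.6, -0.6, -5.5]
grip_width: 0.001
```

```bash
python3 chk.py
```

```text
t 9.45 TCP L mm [108.2 -98.9 156.3] w [ 0.6895 -0.0377  0.1563] F_L [ 0.45 -0.72 -5.48]
xtool [0.713 0.014 0.701] ztool [ 0.701  0.031 -0.713] q [ 0.57  0.08 -0.41  2.11 -0.85  0.33 -0.45]
L up 1cm= [ 0.701 -0.012 -0.713] fwd 1cm= [0.713 0.031 0.701]
rot err to ideal 45 (tool deg) [-1.76  0.48  0.78]
liptop 16626 0.19404859691671597 sashtop est 0.28604859691671597
```

Emit:
{"op": "move_arm", "data": {
  "jaw": [255,255,255,255,255],
  "slide": [
    [0.14,0,-0.14],
    [0.14,0,-0.14],
    [0.14,0,-0.14],
    [0.14,0,-0.14],
    [0.14,0,-0.14]
  ],
  "dr": [
    [0,0,0],
    [0,0,0],
    [0,0,0],
    [0,0,0],
    [0,0,0]
  ]
}}

```text
time: 10.0
position: [0.6897, -0.0378, 0.1672]
tool_rot: [-2.802, -0.315, -1.147]
ft_force: [-1.7, 0.4, -3.4]
grip_width: 0.009
```

```bash
python3 chk.py
```

```text
t 10.0 TCP L mm [108.4 -99.  167.2] w [ 0.6897 -0.0378  0.1672] F_L [-1.61  0.69 -3.44]
xtool [0.712 0.014 0.702] ztool [ 0.702  0.03  -0.712] q [ 0.56  0.07 -0.41  2.1  -0.82  0.35 -0.49]
L up 1cm= [ 0.702 -0.011 -0.712] fwd 1cm= [0.712 0.031 0.702]
rot err to ideal 45 (tool deg) [-1.73  0.41  0.82]
liptop 16651 0.20454127943087078 sashtop est 0.2965412794308708
```

Emit:
{"op": "move_arm", "data": {
  "jaw": [255,255,255,255,255],
  "slide": [
    [0.07,0,-0.07],
    [0.07,0,-0.07],
    [0.07,0,-0.07],
    [0.07,0,-0.07],
    [0.07,0,-0.07]
  ],
  "dr": [
    [0,0,0],
    [0,0,0],
    [0,0,0],
    [0,0,0],
    [0,0,0]
  ]
}}

```text
time: 10.55
position: [0.6898, -0.0378, 0.1721]
tool_rot: [-2.802, -0.315, -1.147]
ft_force: [-3.3, -0.3, -3.3]
grip_width: 0.007
```

```bash
python3 -c "
from l import *
rep()"
```

```text
t 10.55 TCP L mm [108.5 -99.  172.1] w [ 0.6898 -0.0378  0.1721] F_L [-3.31  0.34 -3.31]
xtool [0.712 0.014 0.702] ztool [ 0.702  0.03  -0.712] q [ 0.56  0.06 -0.4   2.1  -0.8   0.36 -0.51]
L up 1cm= [ 0.702 -0.011 -0.712] fwd 1cm= [0.712 0.032 0.702]
rot err to ideal 45 (tool deg) [-1.74  0.41  0.82]
```

Emit:
{"op": "move_arm", "data": {
  "jaw": [255,255,255],
  "slide": [
    [0.07,0,-0.07],
    [0.07,0,-0.07],
    [0.07,0,-0.07]
  ],
  "dr": [
    [0,0,0],
    [0,0,0],
    [0,0,0]
  ]
}}

```text
time: 10.85
position: [0.6898, -0.0378, 0.175]
tool_rot: [-2.802, -0.315, -1.147]
ft_force: [-4.3, 0.0, -3.9]
grip_width: 0.006
```

Emit:
{"op": "move_arm", "data": {
  "jaw": [255,255],
  "slide": [
    [0.07,0,-0.07],
    [0.07,0,-0.07]
  ],
  "dr": [
    [0,0,0],
    [0,0,0]
  ]
}}

```text
time: 11.05
position: [0.6898, -0.0378, 0.177]
tool_rot: [-2.802, -0.315, -1.147]
ft_force: [-5.0, 0.6, -3.1]
grip_width: 0.0
```

Emit:
{"op": "move_arm", "data": {
  "jaw": [255,255],
  "slide": [
    [0.07,0,-0.07],
    [0.07,0,-0.07]
  ],
  "dr": [
    [0,0,0],
    [0,0,0]
  ]
}}

```text
time: 11.25
position: [0.6898, -0.0379, 0.1789]
tool_rot: [-2.802, -0.315, -1.147]
ft_force: [-3.1, -0.7, -6.5]
grip_width: 0.005
```

```bash
cat > av.py <<'E'
from l import *
F=[]
for i in range(6):
    im,d=get_image('side'); s=get_state(); F.append(RL.inv().apply(s['ft_force']))
F=np.array(F);print('t',s['time'],'z',np.round(s['position'][2],4),'x',np.round(toL(s['position'])[0],4),'mean',np.round(F.mean(0),2),'sd',np.round(F.std(0),2))
cv2.imwrite('pics/av.png',cv2.resize(im[150:250,240:340,::-1],None,fx=6,fy=6,interpolation=cv2.INTER_CUBIC))
E
python3 av.py
```

```text
t 11.55 z 0.1789 x 0.1086 mean [-4.45  1.56 -4.49] sd [0.42 0.59 0.46]
```

View pics/av.png

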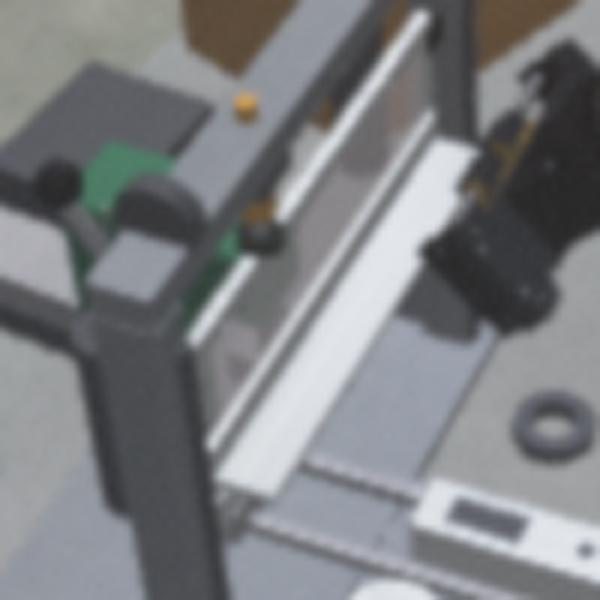

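Emit:
{"op": "move_arm", "data": {
  "jaw": [255,255],
  "slide": [
    [0.035,0,-0.035],
    [0.035,0,-0.035]
  ],
  "dr": [
    [0,0,0],
    [0,0,0]
  ]
}}

```text
time: 11.75
position: [0.6897, -0.0379, 0.1795]
tool_rot: [-2.803, -0.315, -1.146]
ft_force: [-3.6, 0.1, -7.5]
grip_width: 0.005
```

```bash
python3 av.py
```

```text
t 12.05 z 0.1796 x 0.1084 mean [-3.47  1.36 -6.74] sd [0.29 0.51 0.69]
```

Emit:
{"op": "move_arm", "data": {
  "jaw": [255,255],
  "slide": [
    [0.035,0,-0.035],
    [0.035,0,-0.035]
  ],
  "dr": [
    [0,0,0],
    [0,0,0]
  ]
}}

```text
time: 12.25
position: [0.6897, -0.0379, 0.1805]
tool_rot: [-2.803, -0.315, -1.146]
ft_force: [-2.9, 1.2, -8.9]
grip_width: 0.008
```

```bash
python3 av.py
```

```text
t 12.55 z 0.1806 x 0.1084 mean [-3.14  1.32 -8.67] sd [0.58 0.32 0.38]
```

Emit:
{"op": "move_arm", "data": {
  "jaw": [255,255],
  "slide": [
    [0.045,0,-0.045],
    [0.045,0,-0.045]
  ],
  "dr": [
    [0,0,0],
    [0,0,0]
  ]
}}

```text
time: 12.75
position: [0.6897, -0.0379, 0.1817]
tool_rot: [-2.803, -0.315, -1.146]
ft_force: [-2.4, 1.6, -11.3]
grip_width: 0.002
```

```bash
python3 av.py
```

```text
t 13.05 z 0.1818 x 0.1084 mean [ -2.21   1.81 -11.35] sd [0.46 0.31 0.7 ]
```

Emit:
{"op": "move_arm", "data": {
  "jaw": [255,255,255,255,255],
  "slide": [
    [-0.02,0,0.02],
    [-0.02,0,0.02],
    [-0.02,0,0.02],
    [-0.02,0,0.02],
    [-0.02,0,0.02]
  ],
  "dr": [
    [0,0,0],
    [0,0,0],
    [0,0,0],
    [0,0,0],
    [0,0,0]
  ]
}}

```text
time: 13.55
position: [0.6901, -0.0379, 0.1815]
tool_rot: [-2.802, -0.316, -1.148]
ft_force: [-8.9, 1.1, -6.0]
grip_width: 0.005
```

Emit:
{"op": "move_arm", "data": {
  "jaw": [255,255,255,255,255],
  "slide": [
    [-0.02,0,0.02],
    [-0.02,0,0.02],
    [-0.02,0,0.02],
    [-0.02,0,0.02],
    [-0.02,0,0.02]
  ],
  "dr": [
    [0,0,0],
    [0,0,0],
    [0,0,0],
    [0,0,0],
    [0,0,0]
  ]
}}

```text
time: 14.05
position: [0.6903, -0.0379, 0.1809]
tool_rot: [-2.802, -0.316, -1.15]
ft_force: [-11.7, 1.4, -2.9]
grip_width: 0.005
```

Emit:
{"op": "move_arm", "data": {
  "jaw": [255,255,255,255,255],
  "slide": [
    [-0.02,0,0.02],
    [-0.02,0,0.02],
    [-0.02,0,0.02],
    [-0.02,0,0.02],
    [-0.02,0,0.02]
  ],
  "dr": [
    [0,0,0],
    [0,0,0],
    [0,0,0],
    [0,0,0],
    [0,0,0]
  ]
}}

```text
time: 14.55
position: [0.6905, -0.038, 0.1799]
tool_rot: [-2.802, -0.316, -1.151]
ft_force: [-13.9, 0.3, -1.6]
grip_width: 0.008
```

```bash
python3 av.py;python3 chk.py
```

```text
t 14.85 z 0.1799 x 0.1091 mean [-12.19   3.99  -2.37] sd [0.43 0.34 0.51]
t 14.85 TCP L mm [109.1 -99.3 179.9] w [ 0.6905 -0.038   0.1799] F_L [-11.94   3.97  -2.6 ]
xtool [0.71  0.015 0.704] ztool [ 0.703  0.03  -0.71 ] q [ 0.56  0.05 -0.4   2.09 -0.79  0.37 -0.53]
L up 1cm= [ 0.704 -0.01  -0.71 ] fwd 1cm= [0.71  0.032 0.703]
rot err to ideal 45 (tool deg) [-1.7   0.28  0.87]
liptop 16683 0.21700415711124701 sashtop est 0.309004157111247
```

Emit:
{"op": "move_arm", "data": {
  "jaw": [255,255,255,255,255],
  "slide": [
    [-0.02,0,-0.02],
    [-0.02,0,-0.02],
    [-0.02,0,-0.02],
    [-0.02,0,-0.02],
    [-0.02,0,-0.02]
  ],
  "dr": [
    [0,0,0],
    [0,0,0],
    [0,0,0],
    [0,0,0],
    [0,0,0]
  ]
}}

```text
time: 15.4
position: [0.6899, -0.0381, 0.1802]
tool_rot: [-2.801, -0.316, -1.153]
ft_force: [-2.6, 2.4, -6.6]
grip_width: 0.006
```

```bash
python3 av.py
```

```text
t 15.7 z 0.18 x 0.1085 mean [-2.53  2.96 -3.89] sd [0.46 0.62 0.75]
```

Emit:
{"op": "move_arm", "data": {
  "jaw": [255,255,255,255,255],
  "slide": [
    [-0.02,0,0],
    [-0.02,0,0],
    [-0.02,0,0],
    [-0.02,0,0],
    [-0.02,0,0]
  ],
  "dr": [
    [0,0,0],
    [0,0,0],
    [0,0,0],
    [0,0,0],
    [0,0,0]
  ]
}}

```text
time: 16.2
position: [0.6887, -0.0395, 0.1785]
tool_rot: [-2.803, -0.314, -1.151]
ft_force: [0.7, -0.1, -0.2]
grip_width: 0.007
```

```bash
python3 av.py; python3 chk.py
```

```text
t 16.5 z 0.1775 x 0.1066 mean [-0.01  0.19 -0.03] sd [0.32 0.5  0.25]
t 16.5 TCP L mm [106.6 -99.4 177.5] w [ 0.688  -0.0386  0.1775] F_L [-0.04  1.17 -0.21]
xtool [0.712 0.014 0.702] ztool [ 0.702  0.03  -0.712] q [ 0.56  0.05 -0.4   2.1  -0.8   0.37 -0.52]
L up 1cm= [ 0.702 -0.011 -0.712] fwd 1cm= [0.712 0.031 0.702]
rot err to ideal 45 (tool deg) [-1.7   0.38  0.81]
liptop 16571 0.21637957119865173 sashtop est 0.3083795711986517
```

```bash
python3 - <<'E'
from l import *
im,d=snap('wrist','wrist5.png')
im,d=get_image('side')
cv2.imwrite('pics/s5.png',cv2.resize(im[165:205,260:310,::-1],None,fx=14,fy=14,interpolation=cv2.INTER_CUBIC))
E
```

```text
(no output)
```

View pics/s5.png

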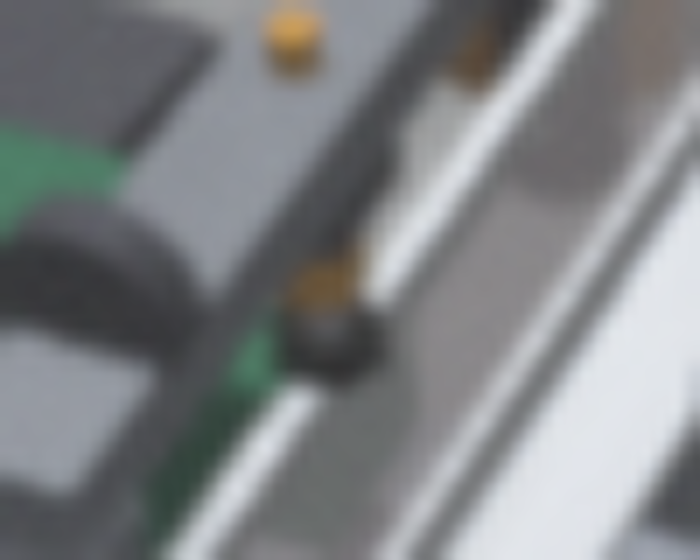

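View pics/wrist5.png

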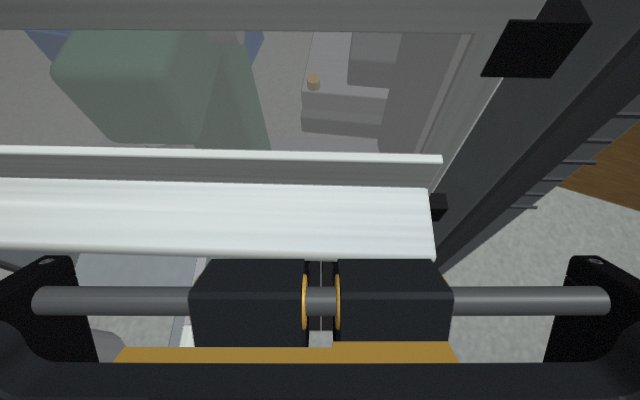

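Emit:
{"op": "move_arm", "data": {
  "jaw": [255,255,255,255],
  "slide": [
    [-0.3,0,0],
    [-0.1,0,-0.4],
    [0,0,-0.4],
    [0,0,0]
  ],
  "dr": [
    [0,0,0],
    [0,0,0],
    [0,0,0],
    [0,0,0]
  ]
}}

```text
time: 17.05
position: [0.6797, -0.0409, 0.181]
tool_rot: [-2.803, -0.315, -1.149]
ft_force: [-0.3, 0.9, -0.2]
grip_width: 0.006
```

```bash
python3 av.py; python3 chk.py
```

```text
t 17.35 z 0.1803 x 0.0981 mean [-0.22  0.11 -0.09] sd [0.52 0.23 0.44]
t 17.35 TCP L mm [ 98.1 -99.6 180.3] w [ 0.6797 -0.0404  0.1803] F_L [-0.43 -0.05  0.09]
xtool [0.712 0.014 0.702] ztool [ 0.702  0.03  -0.712] q [ 0.57  0.03 -0.4   2.11 -0.81  0.39 -0.51]
L up 1cm= [ 0.702 -0.011 -0.712] fwd 1cm= [0.712 0.031 0.702]
rot err to ideal 45 (tool deg) [-1.72  0.39  0.82]
liptop 15427 0.216356751620982 sashtop est 0.308356751620982
```

Emit:
{"op": "move_arm", "data": {
  "jaw": [255,255,255],
  "slide": [
    [0.2,0,0],
    [0.2,0,0.1],
    [0,0,0]
  ],
  "dr": [
    [0,0,0],
    [0,0,0],
    [0,0,0]
  ]
}}

```text
time: 17.7
position: [0.6836, -0.0395, 0.1827]
tool_rot: [-2.802, -0.315, -1.148]
ft_force: [0.6, -0.3, 0.4]
grip_width: 0.005
```

```bash
python3 av.py
```

```text
t 18.0 z 0.1824 x 0.1016 mean [-0.17  0.26 -0.14] sd [0.38 0.37 0.19]
```

Emit:
{"op": "move_arm", "data": {
  "jaw": [255,255,255],
  "slide": [
    [0.07,0,-0.07],
    [0.035,0,-0.035],
    [0,0,0]
  ],
  "dr": [
    [0,0,0],
    [0,0,0],
    [0,0,0]
  ]
}}

```text
time: 18.3
position: [0.6833, -0.0397, 0.1841]
tool_rot: [-2.802, -0.315, -1.148]
ft_force: [-0.2, 0.0, -1.0]
grip_width: 0.005
```

```bash
python3 av.py
```

```text
t 18.6 z 0.1839 x 0.1016 mean [0.05 0.14 0.16] sd [0.61 0.49 0.58]
```

Emit:
{"op": "move_arm", "data": {
  "jaw": [255,255],
  "slide": [
    [0.035,0,-0.035],
    [0.035,0,-0.035]
  ],
  "dr": [
    [0,0,0],
    [0,0,0]
  ]
}}

```text
time: 18.8
position: [0.6832, -0.0397, 0.1849]
tool_rot: [-2.802, -0.315, -1.148]
ft_force: [0.6, -0.4, 0.6]
grip_width: 0.003
```

```bash
python3 av.py
```

```text
t 19.1 z 0.1849 x 0.1016 mean [ 0.33 -0.07  0.28] sd [0.62 0.26 0.53]
```

Emit:
{"op": "move_arm", "data": {
  "jaw": [255,255],
  "slide": [
    [0.035,0,-0.035],
    [0.035,0,-0.035]
  ],
  "dr": [
    [0,0,0],
    [0,0,0]
  ]
}}

```text
time: 19.3
position: [0.6832, -0.0397, 0.1858]
tool_rot: [-2.802, -0.315, -1.148]
ft_force: [-0.5, 0.5, -0.8]
grip_width: 0.006
```

```bash
python3 av.py
```

```text
t 19.6 z 0.1857 x 0.1016 mean [-0.1   0.09 -0.7 ] sd [0.49 0.15 0.25]
```

Contact is starting; continue in half-millimetre steps.

Emit:
{"op": "move_arm", "data": {
  "jaw": [255,255],
  "slide": [
    [0.035,0,-0.035],
    [0,0,0]
  ],
  "dr": [
    [0,0,0],
    [0,0,0]
  ]
}}

```text
time: 19.8
position: [0.683, -0.0397, 0.1861]
tool_rot: [-2.803, -0.315, -1.147]
ft_force: [0.3, 0.8, -1.4]
grip_width: 0.005
```

```bash
python3 av.py
```

```text
t 20.1 z 0.1861 x 0.1015 mean [-0.3  -0.62 -1.46] sd [0.39 0.48 0.3 ]
```

Emit:
{"op": "move_arm", "data": {
  "jaw": [255,255],
  "slide": [
    [0.035,0,-0.035],
    [0,0,0]
  ],
  "dr": [
    [0,0,0],
    [0,0,0]
  ]
}}

```text
time: 20.3
position: [0.6829, -0.0397, 0.1864]
tool_rot: [-2.803, -0.315, -1.147]
ft_force: [-0.3, -0.3, -2.3]
grip_width: 0.008
```

```bash
python3 av.py
```

```text
t 20.6 z 0.1864 x 0.1014 mean [-0.42 -0.11 -3.17] sd [0.42 0.49 0.66]
```

Emit:
{"op": "move_arm", "data": {
  "jaw": [255,255],
  "slide": [
    [0.035,0,-0.035],
    [0,0,0]
  ],
  "dr": [
    [0,0,0],
    [0,0,0]
  ]
}}

```text
time: 20.8
position: [0.6828, -0.0397, 0.1867]
tool_rot: [-2.803, -0.315, -1.146]
ft_force: [-0.6, -1.2, -3.8]
grip_width: 0.006
```

```bash
python3 av.py
```

```text
t 21.1 z 0.1868 x 0.1013 mean [-0.68 -0.21 -5.66] sd [0.36 0.24 0.6 ]
```

Emit:
{"op": "move_arm", "data": {
  "jaw": [255,255],
  "slide": [
    [0.035,0,-0.035],
    [0.035,0,-0.035]
  ],
  "dr": [
    [0,0,0],
    [0,0,0]
  ]
}}

```text
time: 21.3
position: [0.6826, -0.0397, 0.1874]
tool_rot: [-2.803, -0.315, -1.145]
ft_force: [0.5, -0.7, -8.0]
grip_width: 0.001
```

```bash
python3 av.py; python3 chk.py | tail -1
```

```text
t 21.6 z 0.1876 x 0.1012 mean [-1.71 -0.23 -7.63] sd [0.34 0.41 0.67]
liptop 15140 0.2168545871436609 sashtop est 0.3088545871436609
```

Emit:
{"op": "move_arm", "data": {
  "jaw": [255,255],
  "slide": [
    [0.035,0,-0.035],
    [0.035,0,-0.035]
  ],
  "dr": [
    [0,0,0],
    [0,0,0]
  ]
}}

```text
time: 21.85
position: [0.6827, -0.0396, 0.1886]
tool_rot: [-2.803, -0.315, -1.146]
ft_force: [-1.6, -0.9, -10.8]
grip_width: 0.004
```

```bash
python3 av.py; python3 chk.py | tail -1
```

```text
t 22.15 z 0.1887 x 0.1013 mean [ -1.99  -0.51 -10.11] sd [0.59 0.35 0.28]
liptop 15156 0.21780077057660713 sashtop est 0.30980077057660715
```

Emit:
{"op": "move_arm", "data": {
  "jaw": [255,255],
  "slide": [
    [0.035,0,-0.035],
    [0,0,0]
  ],
  "dr": [
    [0,0,0],
    [0,0,0]
  ]
}}

```text
time: 22.4
position: [0.6828, -0.0396, 0.1893]
tool_rot: [-2.803, -0.315, -1.146]
ft_force: [-2.6, -1.0, -10.8]
grip_width: 0.008
```

```bash
python3 av.py; python3 chk.py | tail -1
```

```text
t 22.7 z 0.1893 x 0.1014 mean [ -3.18  -0.09 -11.54] sd [0.54 0.39 0.52]
liptop 15123 0.21836498486463865 sashtop est 0.31036498486463865
```

Emit:
{"op": "move_arm", "data": {
  "jaw": [255,255,255,255,255],
  "slide": [
    [-0.01,0,0],
    [-0.01,0,0],
    [-0.01,0,0],
    [-0.01,0,0],
    [-0.01,0,0]
  ],
  "dr": [
    [0,0,0],
    [0,0,0],
    [0,0,0],
    [0,0,0],
    [0,0,0]
  ]
}}

```text
time: 23.25
position: [0.6829, -0.0396, 0.1895]
tool_rot: [-2.802, -0.315, -1.148]
ft_force: [-3.0, 0.4, -11.3]
grip_width: 0.004
```

```bash
python3 av.py; python3 chk.py | tail -1
```

```text
t 23.55 z 0.1895 x 0.1014 mean [ -3.55   0.58 -12.07] sd [0.38 0.27 0.28]
liptop 15123 0.21844718583260253 sashtop est 0.31044718583260256
```

Emit:
{"op": "move_arm", "data": {
  "jaw": [255,255,255,255,255],
  "slide": [
    [-0.02,0,0],
    [-0.02,0,0],
    [-0.02,0,0],
    [-0.02,0,0],
    [-0.02,0,0]
  ],
  "dr": [
    [0,0,0],
    [0,0,0],
    [0,0,0],
    [0,0,0],
    [0,0,0]
  ]
}}

```text
time: 24.1
position: [0.6827, -0.0398, 0.1895]
tool_rot: [-2.802, -0.315, -1.15]
ft_force: [-1.1, 1.3, -9.1]
grip_width: 0.002
```

```bash
python3 av.py; python3 chk.py | tail -1
```

```text
t 24.4 z 0.1895 x 0.1011 mean [-1.04  1.83 -9.6 ] sd [0.43 0.17 0.61]
liptop 15095 0.21842620392638643 sashtop est 0.3104262039263864
```

Emit:
{"op": "move_arm", "data": {
  "jaw": [255,255,255,255,255],
  "slide": [
    [-0.015,0,0.005],
    [-0.015,0,0.005],
    [-0.015,0,0.005],
    [-0.015,0,0.005],
    [-0.015,0,0.005]
  ],
  "dr": [
    [0,0,0],
    [0,0,0],
    [0,0,0],
    [0,0,0],
    [0,0,0]
  ]
}}

```text
time: 24.95
position: [0.6825, -0.0401, 0.1892]
tool_rot: [-2.802, -0.315, -1.15]
ft_force: [-1.7, 1.3, -4.4]
grip_width: 0.006
```

```bash
python3 av.py; python3 chk.py | tail -1
```

```text
t 25.25 z 0.1888 x 0.1007 mean [-0.88  1.9  -4.28] sd [0.33 0.49 0.51]
liptop 15012 0.21785210912880887 sashtop est 0.3098521091288089
```

Emit:
{"op": "move_arm", "data": {
  "jaw": [255,255,255,255,255],
  "slide": [
    [-0.01,0,0.005],
    [-0.01,0,0.005],
    [-0.01,0,0.005],
    [-0.01,0,0.005],
    [-0.01,0,0.005]
  ],
  "dr": [
    [0,0,0],
    [0,0,0],
    [0,0,0],
    [0,0,0],
    [0,0,0]
  ]
}}

```text
time: 25.8
position: [0.6821, -0.0406, 0.1881]
tool_rot: [-2.803, -0.314, -1.15]
ft_force: [0.4, 0.8, -1.0]
grip_width: 0.006
```

```bash
python3 av.py; python3 chk.py | tail -1
```

```text
t 26.1 z 0.188 x 0.1003 mean [-0.14  0.43 -1.73] sd [0.25 0.54 0.42]
liptop 15001 0.2169583137177358 sashtop est 0.3089583137177358
```

Emit:
{"op": "move_arm", "data": {
  "jaw": [255,255,255,255,255],
  "slide": [
    [-0.01,0,0.005],
    [-0.01,0,0.005],
    [-0.01,0,0.005],
    [-0.01,0,0.005],
    [-0.01,0,0.005]
  ],
  "dr": [
    [0,0,0],
    [0,0,0],
    [0,0,0],
    [0,0,0],
    [0,0,0]
  ]
}}

```text
time: 26.65
position: [0.6817, -0.0403, 0.1874]
tool_rot: [-2.802, -0.315, -1.149]
ft_force: [0.2, -0.4, -0.6]
grip_width: 0.004
```

```bash
python3 av.py; python3 chk.py | tail -1
```

```text
t 26.95 z 0.1872 x 0.1 mean [-0.03 -0.37 -0.03] sd [0.38 0.44 0.4 ]
liptop 15028 0.21637862574229755 sashtop est 0.3083786257422976
```

Emit:
{"op": "move_arm", "data": {
  "jaw": [255,255,255,255,255],
  "slide": [
    [-0.4,0,0],
    [-1,0,0],
    [-1.4,0,-1.4],
    [-1.4,0,-1.4],
    [-1.4,0,-1.4]
  ],
  "dr": [
    [0,0,0],
    [0,0,0],
    [0,0,0],
    [0,0,0],
    [0,0,0]
  ]
}}

```text
time: 27.5
position: [0.613, -0.0557, 0.1772]
tool_rot: [-2.802, -0.315, -1.147]
ft_force: [-0.1, 0.2, -0.1]
grip_width: 0.004
```

Emit:
{"op": "move_arm", "data": {
  "jaw": [255,255,255,255],
  "slide": [
    [0,0,-2],
    [0,0,-2],
    [0,0,0],
    [0,0,0]
  ],
  "dr": [
    [0,0,0],
    [0,-8,0],
    [0,-8,0],
    [0,-4,0]
  ]
}}

```text
time: 27.9
position: [0.5935, -0.0564, 0.2035]
tool_rot: [-2.952, -0.351, -0.75]
ft_force: [0.1, 1.0, -0.0]
grip_width: 0.007
```

```bash
python3 -c "
from l import *
rep([-.125,-.003,.16])
st=get_state();im,d=snap('wrist','wrist6.png')
Q=toL(cloud('wrist',d,st)[0])
m=(abs(Q[:,1])<.14)&(Q[:,0]>.1)&(Q[:,0]<.12)&(Q[:,2]>.19)&(Q[:,2]<.235);print('liptop',m.sum(),np.median(Q[m,2]))
im,d=snap('side','side6.png')
Q,uv=cloud('side',d);Q=toL(Q)
m=(abs(Q[:,1])<.14)&(Q[:,0]>.1)&(Q[:,0]<.12)&(Q[:,2]>.19)&(Q[:,2]<.235);print('liptop side',m.sum(),np.median(Q[m,2]))
"
```

```text
t 27.9 TCP L mm [ 10.4 -98.4 203.5] w [ 0.5935 -0.0564  0.2035] F_L [ 0.33  0.96 -0.04]
xtool [0.877 0.03  0.479] ztool [ 0.478  0.036 -0.878] q [ 0.7  -0.08 -0.5   2.02 -0.38  0.77 -0.92]
slide cm [-13.67 -10.05  -2.31]
L up 1cm= [ 0.479 -0.017 -0.878] fwd 1cm= [0.877 0.044 0.478]
rot err to ideal 45 (tool deg) [-2.28 16.38  1.44]
liptop 12533 0.21644659537306715
liptop side 333 0.2191104701298576
```

View pics/side6.png

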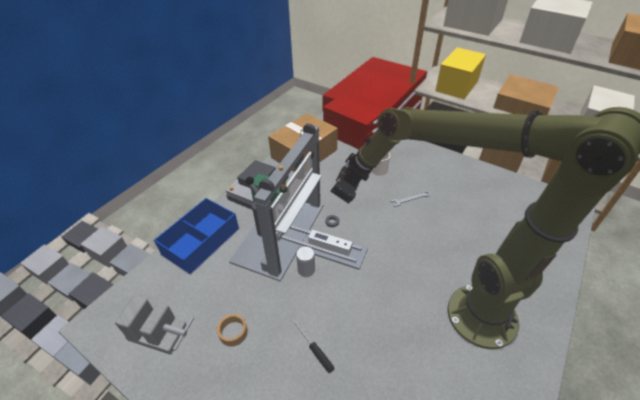

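View pics/wrist6.png

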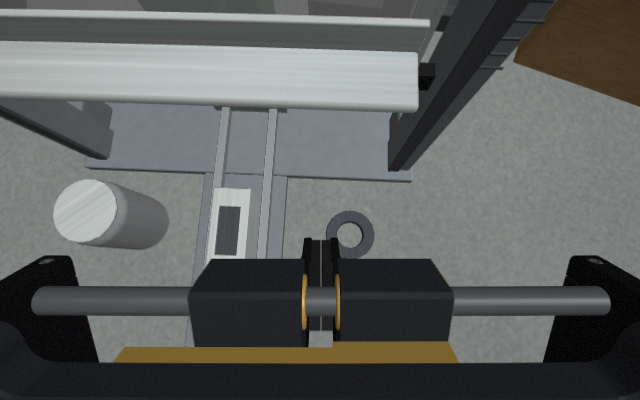

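Emit:
{"op": "move_arm", "data": {
  "jaw": [255,255,255,255,255],
  "slide": [
    [-2.5,0,-1.4],
    [-2.5,0,-1.4],
    [-2,0,-0.5],
    [0,0,0],
    [0,0,0]
  ],
  "dr": [
    [0,-6,0],
    [0,-8,0],
    [-2,-7,0],
    [0,0,1.4],
    [0,0,0]
  ]
}}

```text
time: 28.5
position: [0.5169, -0.0736, 0.2035]
tool_rot: [-3.11, -0.331, -0.214]
ft_force: [-0.4, -0.8, 0.3]
grip_width: 0.003
```

```bash
python3 -c "
from l import *
rep([-.105,-.003,.16])"
```

```text
t 28.5 TCP L mm [ -68.1 -100.2  203.5] w [ 0.5169 -0.0736  0.2035] F_L [-0.57 -0.68  0.27]
xtool [0.991 0.015 0.136] ztool [ 0.136 -0.006 -0.991] q [ 0.69 -0.02 -0.56  1.88 -0.06  1.15 -1.21]
slide cm [-4.1  -9.8   3.75]
L up 1cm= [ 0.136  0.008 -0.991] fwd 1cm= [0.991 0.014 0.136]
rot err to ideal 45 (tool deg) [3.000e-02 3.718e+01 9.500e-01]
```

Emit:
{"op": "move_arm", "data": {
  "jaw": [255,255,255,255,255],
  "slide": [
    [-1.3,-3.2,1.2],
    [-1.4,-3.3,1.2],
    [-1.4,-3.3,1.3],
    [0,0,0],
    [0,0,0]
  ],
  "dr": [
    [0,0,0],
    [0,0,0],
    [0,0,1],
    [0,0,0],
    [0,0,0]
  ]
}}

```text
time: 29.0
position: [0.461, 0.0132, 0.1606]
tool_rot: [-3.115, -0.304, -0.212]
ft_force: [0.6, -0.5, 0.7]
grip_width: 0.003
```

```bash
python3 -c "
from l import *
rep([-.105,-.003,.036])
snap('wrist','wrist7.png')"
```

```text
t 29.0 TCP L mm [-105.9   -4.1  160.6] w [0.461  0.0132 0.1606] F_L [ 0.45 -0.65  0.73]
xtool [ 0.991 -0.002  0.135] ztool [ 0.135 -0.009 -0.991] q [ 0.62 -0.15 -0.64  2.07 -0.12  1.06 -1.34]
slide cm [-1.6  -0.21 12.36]
L up 1cm= [ 0.135  0.008 -0.991] fwd 1cm= [ 0.991 -0.003  0.135]
rot err to ideal 45 (tool deg) [5.200e-01 3.724e+01 3.000e-02]
```

View pics/wrist7.png

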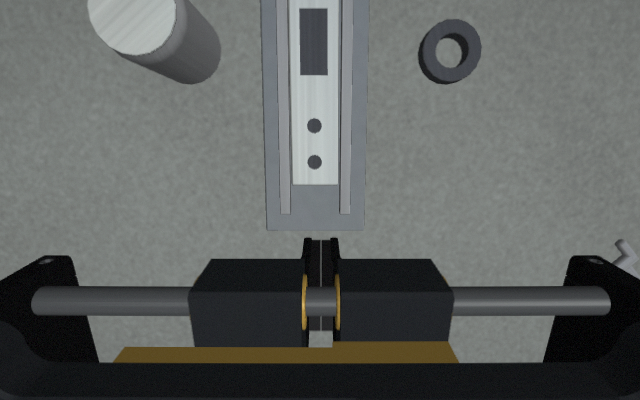

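Emit:
{"op": "move_arm", "data": {
  "jaw": [255,255,255,255,255],
  "slide": [
    [-0.4,0,3.1],
    [-0.4,0,3.1],
    [-0.4,0,3.1],
    [-0.4,0,2.9],
    [0,0,0]
  ],
  "dr": [
    [0,0,0],
    [0,0,0],
    [0,0,0],
    [0,0,0],
    [0,0,0]
  ]
}}

```text
time: 29.55
position: [0.4596, 0.0115, 0.035]
tool_rot: [-3.113, -0.299, -0.201]
ft_force: [-0.5, 0.2, 0.1]
grip_width: 0.008
```

```bash
python3 -c "
from l import *
rep([-.09,-.002,.036])"
```

```text
t 29.55 TCP L mm [-107.6   -5.5   35. ] w [0.4596 0.0115 0.035 ] F_L [-0.45  0.25  0.06]
xtool [ 0.992 -0.005  0.128] ztool [ 0.128 -0.005 -0.992] q [ 0.61  0.05 -0.69  2.2   0.03  0.78 -1.47]
slide cm [ 1.76 -0.36  0.12]
L up 1cm= [ 0.128  0.005 -0.992] fwd 1cm= [ 0.992 -0.006  0.128]
rot err to ideal 45 (tool deg) [ 0.39 37.65 -0.2 ]
```

Emit:
{"op": "move_arm", "data": {
  "jaw": [255,255,255,255,255],
  "slide": [
    [0.7,-0.2,0.1],
    [0.7,-0.1,0.1],
    [0.7,0,0.1],
    [0.7,0,0.1],
    [0.7,0,0.1]
  ],
  "dr": [
    [0,0,0],
    [0,0,0],
    [0,0,0],
    [0,0,0],
    [0,0,0]
  ]
}}

```text
time: 30.05
position: [0.4957, 0.0213, 0.039]
tool_rot: [-3.118, -0.302, -0.205]
ft_force: [-9.4, -1.7, 9.0]
grip_width: 0.005
```

```bash
python3 -c "
from l import *
rep([.02,-.002,.036]);snap('wrist','wrist8.png')"
```

```text
t 30.05 TCP L mm [-70.2  -3.   39. ] w [0.4957 0.0213 0.039 ] F_L [-9.5   0.2   9.04]
xtool [ 0.991 -0.003  0.13 ] ztool [ 0.13  -0.01  -0.991] q [ 0.57  0.13 -0.69  2.12  0.11  0.8  -1.56]
slide cm [ 8.91 -0.14  1.47]
L up 1cm= [ 0.13   0.01  -0.991] fwd 1cm= [ 0.991 -0.004  0.13 ]
rot err to ideal 45 (tool deg) [6.300e-01 3.752e+01 2.000e-02]
```

View pics/wrist8.png

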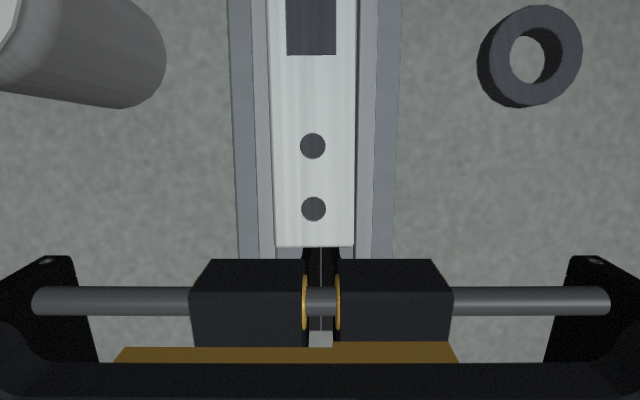

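Emit:
{"op": "move_arm", "data": {
  "jaw": [255,255],
  "slide": [
    [0,0,-0.4],
    [0,0,0]
  ],
  "dr": [
    [0,0,0],
    [0,0,0]
  ]
}}

```text
time: 30.3
position: [0.4974, 0.0223, 0.0435]
tool_rot: [-3.115, -0.303, -0.215]
ft_force: [-0.9, 0.1, 1.0]
grip_width: 0.005
```

```bash
python3 av.py; python3 -c "
from l import *
rep([.02,-.002,.036])"
```

```text
t 30.6 z 0.0424 x -0.0694 mean [0.18 0.26 0.21] sd [0.26 0.4  0.39]
t 30.6 TCP L mm [-69.4  -2.4  42.4] w [0.4964 0.0221 0.0424] F_L [0.39 0.6  0.61]
xtool [ 0.991 -0.003  0.135] ztool [ 0.135 -0.009 -0.991] q [ 0.58  0.12 -0.69  2.12  0.11  0.8  -1.55]
slide cm [ 8.77 -0.08  1.84]
L up 1cm= [ 0.135  0.009 -0.991] fwd 1cm= [ 0.991 -0.004  0.135]
rot err to ideal 45 (tool deg) [5.600e-01 3.724e+01 2.000e-02]
```

Emit:
{"op": "move_arm", "data": {
  "jaw": [255,255,255,255,255],
  "slide": [
    [0.6,0,0.08],
    [0.6,0,0.1],
    [0.6,0,0.12],
    [0.6,0,0.14],
    [0.6,0,0.17]
  ],
  "dr": [
    [0,2,0],
    [0,2,0],
    [0,2,0],
    [0,2,0],
    [0,2,0]
  ]
}}

```text
time: 31.1
position: [0.5241, 0.0277, 0.0408]
tool_rot: [-3.069, -0.299, -0.475]
ft_force: [-2.5, -0.4, -2.0]
grip_width: 0.004
```

```bash
python3 -c "
from l import *
rep([.02,-.002,.038])"
```

```text
t 31.1 TCP L mm [-41.1  -2.3  40.8] w [0.5241 0.0277 0.0408] F_L [-2.51  0.11 -1.96]
xtool [ 0.954 -0.001  0.301] ztool [ 0.301 -0.009 -0.954] q [ 0.61  0.07 -0.7   2.2   0.04  0.58 -1.49]
slide cm [ 5.74 -0.06  2.11]
L up 1cm= [ 0.301  0.008 -0.954] fwd 1cm= [ 0.954 -0.004  0.301]
rot err to ideal 45 (tool deg) [ 0.52 27.47  0.05]
```

Emit:
{"op": "move_arm", "data": {
  "jaw": [255,255,255,255,255],
  "slide": [
    [0.67,0,0.22],
    [0.66,0,0.23],
    [0.65,0,0.25],
    [0.65,0,0.26],
    [0.65,0,0.26]
  ],
  "dr": [
    [0,2,0],
    [0,2,0],
    [0,1,0],
    [0,0,0],
    [0,0,0]
  ]
}}

```text
time: 31.6
position: [0.5601, 0.0346, 0.0419]
tool_rot: [-3.038, -0.297, -0.608]
ft_force: [-2.4, -0.7, -0.4]
grip_width: 0.004
```

```bash
python3 -c "
from l import *
rep([.02,-.002,.038]);st=get_state();im,d=snap('wrist','wrist9.png');im,d=snap('scene','scene9.png')"
```

```text
t 31.6 TCP L mm [-4.5 -2.6 41.9] w [0.5601 0.0346 0.0419] F_L [-2.47 -0.23 -0.39]
xtool [ 0.923 -0.001  0.384] ztool [ 0.384 -0.009 -0.923] q [ 0.59  0.11 -0.69  2.19  0.08  0.47 -1.53]
slide cm [ 2.11 -0.07  1.3 ]
L up 1cm= [ 0.384  0.008 -0.923] fwd 1cm= [ 0.923 -0.004  0.384]
rot err to ideal 45 (tool deg) [ 0.54 22.41  0.07]
```

View pics/wrist9.png

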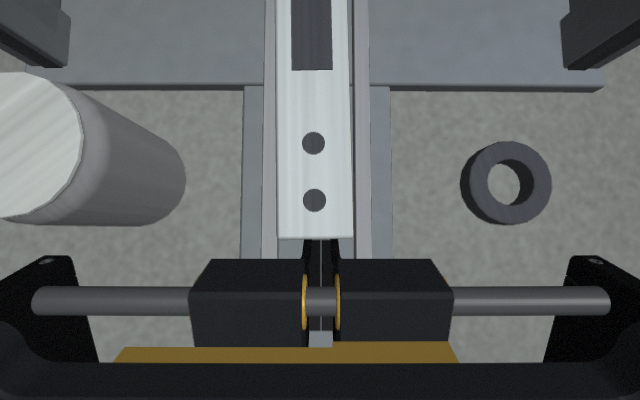

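Emit:
{"op": "move_arm", "data": {
  "jaw": [255,255,255,255],
  "slide": [
    [0.37,0,0.15],
    [0.37,0,0.15],
    [0.37,0,0.15],
    [0.37,0,0.15]
  ],
  "dr": [
    [0,0,0],
    [0,0,0],
    [0,0,0],
    [0,0,0]
  ]
}}

```text
time: 32.1
position: [0.5761, 0.0377, 0.0427]
tool_rot: [-3.038, -0.297, -0.609]
ft_force: [-5.5, -1.8, 2.3]
grip_width: 0.004
```

Emit:
{"op": "move_arm", "data": {
  "jaw": [255,255,255],
  "slide": [
    [0.18,0,0.08],
    [0.18,0,0.08],
    [0.18,0,0.08]
  ],
  "dr": [
    [0,0,0],
    [0,0,0],
    [0,0,0]
  ]
}}

```text
time: 32.4
position: [0.5817, 0.0388, 0.0426]
tool_rot: [-3.037, -0.297, -0.61]
ft_force: [-6.8, -2.0, 3.8]
grip_width: 0.006
```

```bash
python3 -c "
from l import *
rep([.02,-.002,.038]);st=get_state();im,d=snap('wrist','wrist10.png')
Q=toL(cloud('wrist',d,st)[0])
m=(abs(Q[:,1])<.012)&(Q[:,0]<.1)&(Q[:,2]>.052)&(Q[:,2]<.062);print('die top x range',np.percentile(Q[m,0],[0.5,2,50]),m.sum())"
```

```text
t 32.4 TCP L mm [17.6 -2.7 42.6] w [0.5817 0.0388 0.0426] F_L [-7.08 -0.59  3.8 ]
xtool [ 0.923 -0.     0.385] ztool [ 0.385 -0.01  -0.923] q [ 0.56  0.16 -0.68  2.15  0.15  0.48 -1.59]
slide cm [ 0.05 -0.07  0.52]
L up 1cm= [ 0.385  0.009 -0.923] fwd 1cm= [ 0.923 -0.004  0.385]
rot err to ideal 45 (tool deg) [ 0.55 22.35  0.09]
die top x range [0.01969041 0.02139559 0.06052134] 6713
```

Emit:
{"op": "move_arm", "data": {
  "jaw": [255,255,255],
  "slide": [
    [0.2,0,0.04],
    [0.2,0,0.05],
    [0.18,0,0.07]
  ],
  "dr": [
    [0,0,0],
    [0,0,0],
    [0,0,0]
  ]
}}

```text
time: 32.75
position: [0.5832, 0.039, 0.0416]
tool_rot: [-3.042, -0.297, -0.595]
ft_force: [-28.6, -4.7, 22.4]
grip_width: 0.003
```

Emit:
{"op": "move_arm", "data": {
  "jaw": [255,255],
  "slide": [
    [0.09,0,0.04],
    [0.09,0,0.04]
  ],
  "dr": [
    [0,0,0],
    [0,0,0]
  ]
}}

```text
time: 32.95
position: [0.5833, 0.0389, 0.0409]
tool_rot: [-3.044, -0.297, -0.589]
ft_force: [-35.8, -4.6, 29.9]
grip_width: 0.006
```

```bash
cat > die.py <<'E'
from l import *
rep();st=get_state();im,d=get_image('wrist')
Q=toL(cloud('wrist',d,st)[0])
m=(abs(Q[:,1])<.012)&(Q[:,0]<.1)&(Q[:,2]>.052)&(Q[:,2]<.062);print('die top x range',np.percentile(Q[m,0],[0.5,2,50]),m.sum())
E
python3 die.py
```

```text
t 32.95 TCP L mm [19.1 -2.9 40.9] w [0.5833 0.0389 0.0409] F_L [-36.     2.55  29.87]
xtool [ 0.928 -0.     0.372] ztool [ 0.372 -0.011 -0.928] q [ 0.54  0.17 -0.67  2.13  0.16  0.5  -1.6 ]
L up 1cm= [ 0.372  0.01  -0.928] fwd 1cm= [ 0.928 -0.004  0.372]
rot err to ideal 45 (tool deg) [ 0.63 23.15  0.11]
die top x range [0.02066742 0.02228883 0.06087574] 6875
```

Emit:
{"op": "move_arm", "data": {
  "jaw": [255,255,255],
  "slide": [
    [-0.2,0,-0.15],
    [-0.2,0,-0.15],
    [0,0,0]
  ],
  "dr": [
    [0,0,0],
    [0,0,0],
    [0,0,0]
  ]
}}

```text
time: 33.3
position: [0.5824, 0.0392, 0.0429]
tool_rot: [-3.039, -0.297, -0.603]
ft_force: [-6.1, -1.0, -3.1]
grip_width: 0.005
```

```bash
cat > die.py <<'E'
from l import *
rep()
for n in ('wrist','side','scene'):
    st=get_state();im,d=snap(n,n+'11.png')
    Q=toL(cloud(n,d,st)[0])
    for y in (-.016,.016):
        m=(abs(Q[:,1]-y)<.004)&(Q[:,0]<.1)&(Q[:,0]>-.05)&(Q[:,2]>.053)&(Q[:,2]<.062)
        if m.sum()>5: print(n,y,np.round(np.percentile(Q[m,0],[0,0.5,2,50,100]),4),m.sum())
    m=(abs(Q[:,1])<.14)&(Q[:,0]>.1)&(Q[:,0]<.12)&(Q[:,2]>.19)&(Q[:,2]<.235)
    if m.sum()>5: print(n,'liptop',m.sum(),np.median(Q[m,2]))
    m=(abs(Q[:,1])<.18)&(Q[:,0]>.17)&(Q[:,0]<.23)&(Q[:,2]>.034)&(Q[:,2]<.045)
    if m.sum()>5: print(n,'fence?',m.sum(),np.round(np.percentile(Q[m],[1,5,50,95],axis=0),4).tolist())
E
python3 die.py
```

```text
t 33.3 TCP L mm [18.3 -2.4 42.9] w [0.5824 0.0392 0.0429] F_L [-6.15  0.21 -3.11]
xtool [ 0.924 -0.001  0.381] ztool [ 0.381 -0.009 -0.924] q [ 0.55  0.16 -0.68  2.14  0.15  0.49 -1.59]
L up 1cm= [ 0.381  0.008 -0.924] fwd 1cm= [ 0.924 -0.004  0.381]
rot err to ideal 45 (tool deg) [ 0.52 22.59  0.07]
wrist -0.016 [0.0276 0.0276 0.0287 0.0613 0.0999] 1622
wrist 0.016 [0.0272 0.0272 0.0283 0.0629 0.1   ] 2119
wrist fence? 101 [[0.1701, -0.1707, 0.034], [0.1702, -0.1703, 0.0343], [0.1716, -0.1687, 0.0366], [0.1747, 0.1693, 0.0404]]
side -0.016 [0.0439 0.0442 0.0451 0.0743 0.0967] 14
side 0.016 [0.0469 0.0469 0.0469 0.0704 0.0983] 27
side liptop 333 0.21893611380425546
side fence? 9 [[0.1742, 0.0219, 0.0343], [0.1782, 0.0219, 0.0343], [0.1867, 0.0321, 0.0373], [0.19, 0.0443, 0.0417]]
scene -0.016 [0.0273 0.0273 0.0273 0.0613 0.099 ] 38
scene 0.016 [0.0334 0.0339 0.0354 0.0663 0.0993] 27
scene liptop 403 0.2173995467788414
scene fence? 97 [[0.2017, -0.1386, 0.0345], [0.203, -0.1354, 0.035], [0.2166, -0.1152, 0.0408], [0.2286, -0.0883, 0.0441]]
```

View pics/wrist11.png

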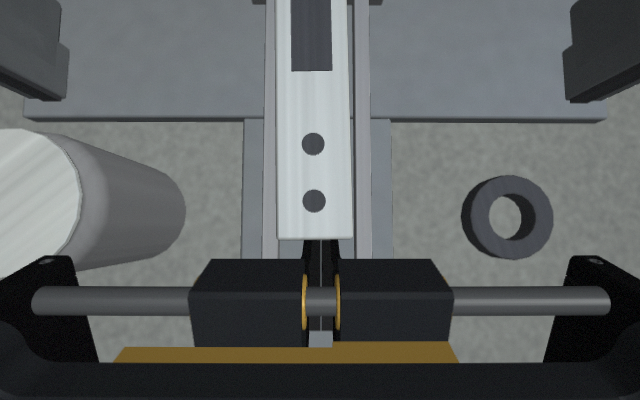

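View pics/side11.png

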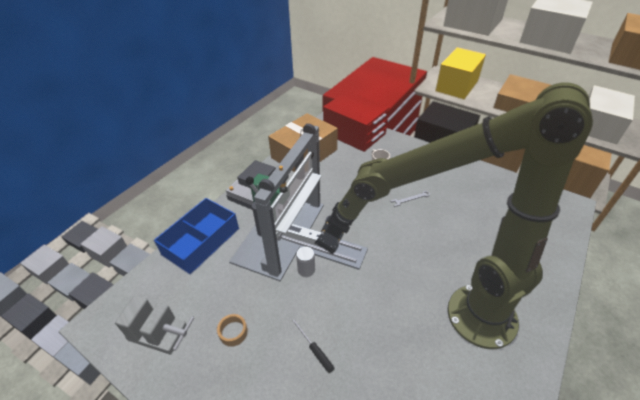

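Emit:
{"op": "move_arm", "data": {
  "jaw": [255,255,255,255,255],
  "slide": [
    [-0.3,0,-0.12],
    [-1.2,0,-0.5],
    [-2.4,0,-1],
    [-2.4,0,-1],
    [-1,0,-3]
  ],
  "dr": [
    [0,0,0],
    [0,0,0],
    [0,0,0],
    [0,0,0],
    [0,-4,0]
  ]
}}

```text
time: 33.95
position: [0.4919, 0.0221, 0.0643]
tool_rot: [-3.064, -0.298, -0.492]
ft_force: [-0.7, -0.7, -0.2]
grip_width: 0.004
```

Emit:
{"op": "move_arm", "data": {
  "jaw": [255,255,255,255,255],
  "slide": [
    [0,0,-4],
    [0,0,-4],
    [0,0,-3],
    [0,0,0],
    [0,0,0]
  ],
  "dr": [
    [0,-4,0],
    [0,-4,0],
    [0,0,0],
    [0,0,0],
    [0,0,0]
  ]
}}

```text
time: 34.45
position: [0.471, 0.0181, 0.1757]
tool_rot: [-3.105, -0.303, -0.3]
ft_force: [0.5, 0.4, -0.8]
grip_width: 0.006
```

```bash
sed -i "s/(Q\[:,0\]>-.05)/(Q[:,0]>-.12)/; s/11.png/12.png/" die.py; python3 die.py
```

```text
t 34.45 TCP L mm [-95.1  -1.3 175.7] w [0.471  0.0181 0.1757] F_L [ 0.58  0.27 -0.82]
xtool [ 0.982 -0.002  0.19 ] ztool [ 0.19  -0.011 -0.982] q [ 0.68 -0.2  -0.68  2.07 -0.17  1.04 -1.3 ]
L up 1cm= [ 0.19   0.011 -0.982] fwd 1cm= [ 0.982 -0.004  0.19 ]
rot err to ideal 45 (tool deg) [ 0.65 34.04  0.1 ]
wrist -0.016 [0.0275 0.0276 0.0285 0.0599 0.0947] 629
wrist 0.016 [0.0271 0.0273 0.0282 0.0604 0.0946] 757
side -0.016 [0.0277 0.0281 0.0294 0.0563 0.0969] 23
side 0.016 [0.0303 0.0309 0.0327 0.0649 0.1   ] 35
side liptop 339 0.21882221578295255
side fence? 8 [[0.1714, 0.0219, 0.0344], [0.1758, 0.0229, 0.0346], [0.1873, 0.0301, 0.0381], [0.1887, 0.0426, 0.0418]]
scene -0.016 [0.0262 0.0264 0.027  0.0588 0.0989] 39
scene 0.016 [0.0261 0.0265 0.0278 0.0624 0.0991] 30
scene liptop 408 0.21715824782531476
scene fence? 94 [[0.2013, -0.1385, 0.0346], [0.2031, -0.1355, 0.0361], [0.2161, -0.1142, 0.0415], [0.2277, -0.0883, 0.0443]]
```

View pics/wrist12.png

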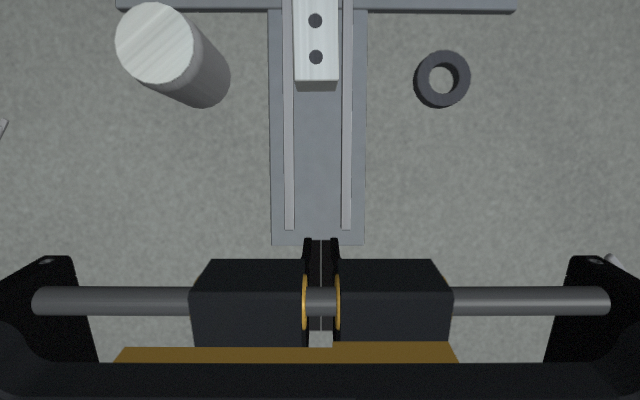

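View pics/scene12.png

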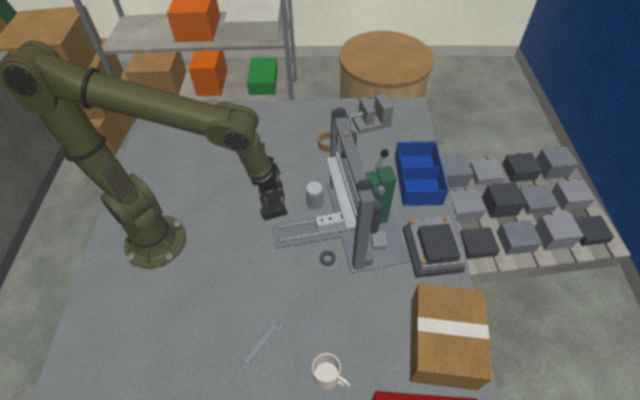

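```bash
python3 -c "
from h import *
print(close_job())"
```

```text
the job is handed in; nothing more can be done
None
```

The guard is up against the sprung stop and the die block is home against the fence. I handed the job in at about 34.5 s of the 72 s allowed.

**Guard**
- I pushed it up under the lip in two presses. The push peaked at about 11.4 N on the first and 12.1 N on the second. It slides at about 3.5 N, so the rubber took roughly 8 to 8.5 N more than that.
- On the first release the finger caught on the lip. For a moment it pushed sideways on the guard with about 12 N, up to about 14 N in single readings. This stayed below the 25 N limit.
- Because that release was rough, I pressed the guard up again and eased off more slowly.
- **Final height:** the lip ended about 0.75 mm above where the rubber is first met, which leaves an estimated 2.9 N on it. That is slightly under 3 N and known only to a fraction of a millimetre; it is about what the guard's friction can hold. Side and scene camera readings during and after the die push show it did not drop.

**Die block**
- I pushed it at the heel until it stopped hard. The wrist force briefly reached about 36 N horizontally and 30 N vertically, so the stop was firmer than intended.
- **Final position:** its heel is within about 1 mm of where it should be when home, measured by the wrist and scene cameras. Side-camera readings at the fence agree with the calculated nose position, though the contact itself could not be seen.

The last pictures show the can, collar, spanner, mug, screwdriver and tape in place. I did not measure the steel insert behind the guard. The gripper was clear of everything when I handed in.

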